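# Swing the drain hook out to its catch and hang the slide rack on it

## Robot

A 6-joint arm with a two-finger parallel gripper is mounted at the origin on the work surface; the furniture and walls round the work are solid. World frame = base frame: x ahead of the robot, y to its left, z up, the work surface at z = 0. Lengths are in m, angles in rad, forces in N, time in s.
With the tool pointing down it reaches from about 0.3 to 1 m from the base axis. Payload 5.1 kg.
Tool frame: the origin (TCP) lies at the very end of the fingers, on their centre line; the grasp point (between the pads) lies 19 mm behind it; z points along the fingers, y is the direction in which the jaws open and shut (so a half turn about z gives the same grasp; the last joint's range is limited). The gripper opens to 95 mm and grips with 3 to 60 N. Pads are 20 mm wide; open, the fingers measure 119 mm over their backs; the gripper's body (75 mm by 180 mm) begins 59 mm behind the grasp point.
Start: joints at [-1.249, 0.124, 1.65, -0, 1.367, -0.083], TCP at [0.256, -0.597, 0.215] pointing down, gripper open.
Joint ranges: [-2.61, 2.61], [-1.02, 2.33], [0.03, 2.71], [-1.35, 4.49], [0.32, 2.68], [-2.91, 2.91]. Speed limits (rad/s): [2.57, 2.57, 3.14, 3.14, 3.14, 3.14].

## Interface

Orientations are given as a unit quaternion [x, y, z, w].
In Python, from station import read_state, get_image, camera_info, order gives the robot as it stands.
- The arm moves only by the tool play_rows, never from a script. Its arguments are lists of equal length, an entry for each row: "twist": the turn, a rotation vector about the tool's x, y, z in degrees, a list of three; "translation": the shift along the tool's x, y, z in cm, a list of three; "claw": the finger opening in cm, from 0 to 9.51. A call has 1 to 8 rows; each row is the pose to reach, as a shift and turn from the pose commanded when the call began, along the tool's axes at that moment; what a row does not reach only later rows make up. A row lasts 1/12 s, in which the tool goes at most 41.7 mm and 7.16 degrees, less where a joint would pass 70% of its speed; a pose out of reach is approached as far as the arm can. A call with a gripper value outside its range is refused whole. The fingers move at their own pace and stop on an object; the grip force is fixed at half the most. Time passes only in rows, so rows that repeat a pose let the fingers close. It gives the time, the measured TCP pose, the force and the opening at its end, in the units of the state.
- read_state(): the state, without advancing time (a new reading comes with each control period).
- get_image(name): name is "scene" or "side" or "wrist"; returns the picture (400x640x3 uint8, red, green, blue); there is no depth.
- camera_info(name): a dict with "vertical_fov" (degrees; the focal length in pixels is half the picture's height over the tangent of half this angle, whatever the lens; pixels are square), "cx", "cy" (the principal point, pixels), "rvec" (rotation vector, rad) and "tvec" (3), from world to camera coordinates, as OpenCV has them. Camera axes: x right, y down, z forward; pixel columns grow to the right and rows downward; lengths in m; the calibration is good to about 2 mm. A picture is of the moment at which its call begins: read the wrist's pose just before it. camera_info takes no time and is no camera call; for the wrist camera it gives the pose at the moment of the call.
- order.close_job(): hands the job in, once; it reports no verdict.
The state is a dict: "time": time; "joint_positions": joint angles; "joint_vel": joint speeds; "effort": joint torques, N m; "eef_pos": TCP position; "tcp_rot": TCP orientation; "ft_force": force on the tool from outside, world axes, zero at the start; "torque": the same for the moment, N m; "opening": finger opening in m.
Only numpy, scipy, OpenCV 4.12 (cv2) and the standard library are available. Lean on these libraries where they do the work, as an engineer would, in place of code of your own. Each camera call takes 0.05 s, during which the arm holds its last target.

## Task

The stained slides are ready to drain. Swing the drain stand's sprung hook out over the drip tray until it has clicked over its catch and come up against its stop, so that it stays there by itself; feel for the stop and do not force the hook (never more than 25 N on it). Then lift the slide rack upright out of its dish by the blue tab, hang its wire bail in the dip of the hook, let the hook take the weight gently and let go, leaving the rack hanging still over the tray and the other things on the bench undisturbed.

Things in the scene. Friction and masses are not known exactly. Their poses are not given: they have to be found in the camera images.
- stand: Drain stand, fixed: white drip tray with blue rim, 132 mm deep, 220 mm wide, 21 mm high; a steel post (12 mm thick, 240 mm high) on a grey boss behind it. Origin on the bench under the post's axis; the tray lies on the -x side, x from -0.152 to -0.020, y from -0.11 to 0.11; z up.
- collar_axis (a point): On the post's axis, 182 mm above the bench, axes of stand: top of an aluminium clamp collar, 62 mm across, that carries the hook's catch ridge and rubber stop pin. It is clamped by hand, so the catch angle is not known beforehand: caught, the hook is turned anywhere from +0.6 to -0.65 rad relative to stand. Its thumb screw reaches 49 mm from the axis, on the +y side.
- drain_hook: Swivel hook turning about the post. Origin on the axis, 206 mm above the bench; the arm points along its -x. Hub 29 mm across; plunger housing behind it to 32 mm. A light spring holds it parked, arm towards the stand's -y side (turned about +1.5 rad from stand). It turns clockwise seen from above, arm over the tray (stand's -x side). Let go too early, it springs back; caught, it stays.
- hook_arm (a point): Place to push, 55 mm from the axis on the straight 8 mm rod of the arm (straight from 15 to 60 mm); axes of drain_hook. Pushed sideways here (towards its +y) it needs 1 to 2 N; about 0.3 rad before the end the plunger meets the catch and takes up to 8 N, less over the next 0.15 rad; then it snaps over against the rubber stop, where force rises some 9 N per mm. 10 to 12 N there is plenty.
- hook_saddle (a point): Where the middle of the bail bar rests in the dip of the hook: 75 mm from the post's axis, 203 mm above the bench, axes of drain_hook. The dip is 10 mm deep and about 20 mm long between the straight arm and the tip; the rod's underside there is 192 mm above the bench. When caught, a sideways push under 3 N here does not free the hook.
- hook_tip (a point): Centre of the red ball, 10 mm across, on the hook's upturned tip: 91 mm from the post's axis, 208 mm above the bench (its top 214 mm). The bail bar must pass over it from outside, the rack's body under the hook, with the bar across the hook's arm (rack y at right angles to hook x).
- slide_rack: Steel staining rack with nine glass slides, 0.18 to 0.33 kg, standing in a white dish. Origin: centre of its underside; x along the slides, y along the bail bar, z up. Body 80 mm (x) by 69 mm (y), 34 mm high. Wire bail 6 mm thick, uprights at y = -36 and +36 mm, x = 0. Same when turned by half a turn. Keep it upright (a tilt over 0.5 rad spills the slides).
- bail_bar (a point): Middle of the bail bar's centre line, 84 mm above the rack's underside; the bar runs along y, the gap under it is 47 mm high. Axes of slide_rack.
- grip_tab (a point): Grasp point in the blue grip tab above the middle of the bar, 121 mm above the rack's underside; axes of slide_rack. The tab is 12 mm thick in x, 26 mm wide in y and reaches from 100 to 136 mm above the underside. Grip it from above across its thickness (fingers closing along x), fingertips no lower than the tab's foot, so that they clear the hook.
- dish_a: White staining dish, fixed, in which the rack stands with 10 mm of play or so: 106 by 98 mm, walls 4 mm, rim 49 mm high, a small lug at each x end, inner floor 5 mm above the bench. Origin: centre of its underside. An empty dish of the same kind stands beside it.
- timer: White countdown timer, 70 x 66 x 19 mm, a loose bystander; origin at the centre of its underside.
- dropper_yellow: Small white dropper bottle with a yellow top, 25 mm across, 71 mm high, a loose bystander; origin at the centre of its underside.
- cup_white: White lidded specimen cup, 52 mm across, 62 mm high, a loose bystander; origin at the centre of its underside.

How it is judged:
By the outcome, as a careful person would: the job done as asked, in the order asked, and still so for the second after the job is handed in, with the robot touching nothing.
It also fails if it takes over 72 s, if anything falls off the work surface, if the arm or the gripper's body presses on something with over 40 N, if the wrist force passes 120 N, or if a joint passes its speed limit or range.

## Working session

There is one attempt and no reset: what is moved stays moved. The work goes in short steps, Python scripts to look and compute and a tool call to move; the robot and the scene stay as the last step left them, time stands still between calls to the robot, and variables do not carry over. Pictures are saved under pics/ and viewed, and the job is handed in when it is done.

Besides the shell and the picture viewer there is one more tool, called after "Emit:" by a JSON object that holds its "op" and its "data". play_rows: Moves the arm, as the interface text tells. Its arguments: {"type":"object","properties":{"twist":{"type":"array"},"translation":{"type":"array"},"claw":{"type":"array"}},"required":["twist","translation","claw"]}

```bash
mkdir -p pics; ls; python3 - <<'E'
from station import *
import cv2
print(read_state())
for n in ("scene","side","wrist"):
    print(n,camera_info(n))
    cv2.imwrite(f"pics/{n}0.png",get_image(n)[:,:,::-1])
E
```

```text
pics
{'time': 0.0, 'joint_positions': array([-1.24859428e+00,  1.24473403e-01,  1.65165058e+00, -3.09994886e-05,
        1.36748750e+00, -8.26110805e-02]), 'joint_vel': array([ 0.00062239,  0.00151835,  0.00196933,  0.00050496, -0.00069101,
       -0.00035949]), 'effort': array([ 1.08777698e-03, -4.17600632e+01, -3.59929204e+01,  7.75954337e-02,
        4.91794338e-02, -1.51459735e-04]), 'eef_pos': array([ 0.25575832, -0.59688097,  0.2134214 ]), 'tcp_rot': array([ 9.79584498e-01,  2.01030325e-01, -1.35703263e-04, -1.00036975e-03]), 'ft_force': array([-0.41207848,  0.34035357, -0.05677087]), 'torque': array([ 0.01738474, -0.00809778,  0.00128304]), 'opening': 0.0952774354535313}
scene {'vertical_fov': 53.79665006939827, 'cx': 319.98044631095786, 'cy': 200.55875477258067, 'rvec': array([ 0.97499902, -2.54529027,  0.98173283]), 'tvec': array([0.27922132, 0.37895593, 1.09436503])}
side {'vertical_fov': 42.483415639059025, 'cx': 313.9395061918082, 'cy': 209.46405877078894, 'rvec': array([ 2.18084126, -0.05833443,  0.06056363]), 'tvec': array([-0.46000713,  0.08147423,  1.76364861])}
wrist {'vertical_fov': 65.78218410451814, 'cx': 318.01754312175734, 'cy': 193.83370851320888, 'rvec': array([-2.40482849,  1.58416368,  0.24476247]), 'tvec': array([-0.64918651, -0.03540143,  0.39223927])}
```

View pics/scene0.png

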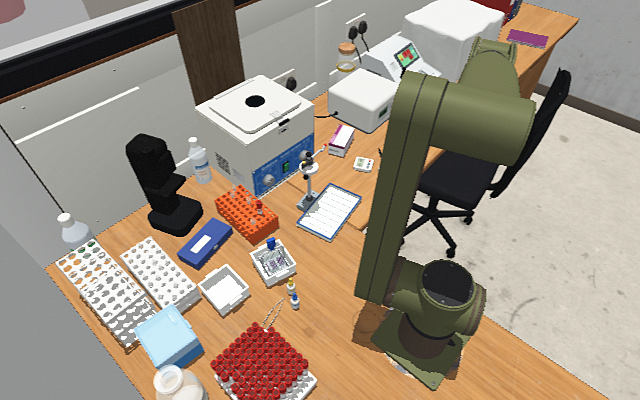

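View pics/side0.png

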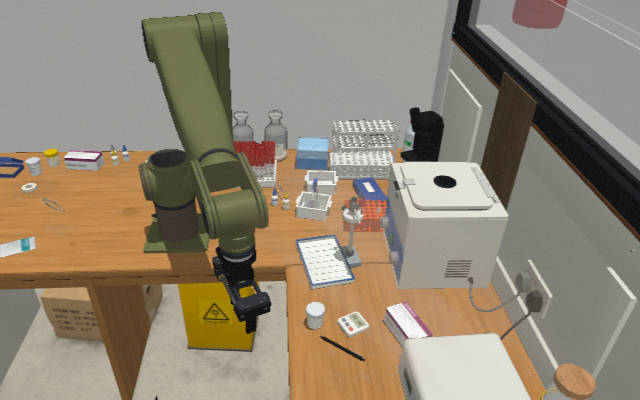

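View pics/wrist0.png

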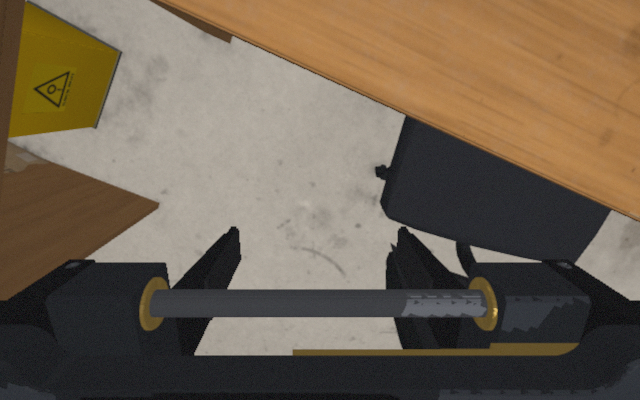

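The scene shows the stand's tray at about (330,212), its post at (308,180), and the rack in its dish at (272,262) with the blue tab at (270,243). In the side view the tray is at (325,260), the post at (352,230), and the tab at (315,185). I'll zoom in on these.

```bash
cat > h.py <<'E'
from station import *
import cv2, numpy as np
from scipy.spatial.transform import Rotation as R
def cam(n,ci=None):
    c=ci or camera_info(n); f=200/np.tan(np.radians(c["vertical_fov"])/2)
    K=np.array([[f,0,c["cx"]],[0,f,c["cy"]],[0,0,1]]); Rm=R.from_rotvec(c["rvec"]).as_matrix()
    return K,Rm,np.array(c["tvec"])
def ray(C,uv):
    K,Rm,t=C; d=Rm.T@np.linalg.inv(K)@np.array([uv[0],uv[1],1.]); return -Rm.T@t,d
def onz(C,uv,z):
    o,d=ray(C,uv); return o+d*(z-o[2])/d[2]
def proj(C,P):
    K,Rm,t=C; p=(Rm@np.atleast_2d(P).T).T+t; q=(K@p.T).T; return q[:,:2]/q[:,2:]
def tri(L):
    A=np.zeros((3,3));b=np.zeros(3);
    for C,uv in L:
        o,d=ray(C,uv); d/=np.linalg.norm(d); M=np.eye(3)-np.outer(d,d); A+=M;b+=M@o
    x=np.linalg.solve(A,b)
    return x,[np.linalg.norm(proj(C,x)[0]-uv) for C,uv in L]
def crop(im,x0,y0,x1,y1,s,name):
    c=cv2.resize(im[y0:y1,x0:x1],None,fx=s,fy=s,interpolation=cv2.INTER_CUBIC)
    for x in range(x0-x0%10+10,x1,10):
        cv2.line(c,((x-x0)*s,0),((x-x0)*s,6 if x%50 else 20),(0,0,255),1)
        if x%20==0: cv2.putText(c,str(x),((x-x0)*s,18),0,.35,(0,0,255))
    for y in range(y0-y0%10+10,y1,10):
        cv2.line(c,(0,(y-y0)*s),(6,(y-y0)*s),(0,0,255),1)
        if y%20==0: cv2.putText(c,str(y),(8,(y-y0)*s),0,.35,(0,0,255))
    cv2.imwrite(name,c)
E
python3 - <<'E'
from h import *
a=cv2.imread("pics/scene0.png");b=cv2.imread("pics/side0.png")
crop(a,220,130,380,250,5,"pics/s1.png")
crop(a,180,220,320,325,5,"pics/s1b.png")
crop(b,260,160,420,280,5,"pics/d1.png")
E
```

```text
(no output)
```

View pics/s1.png

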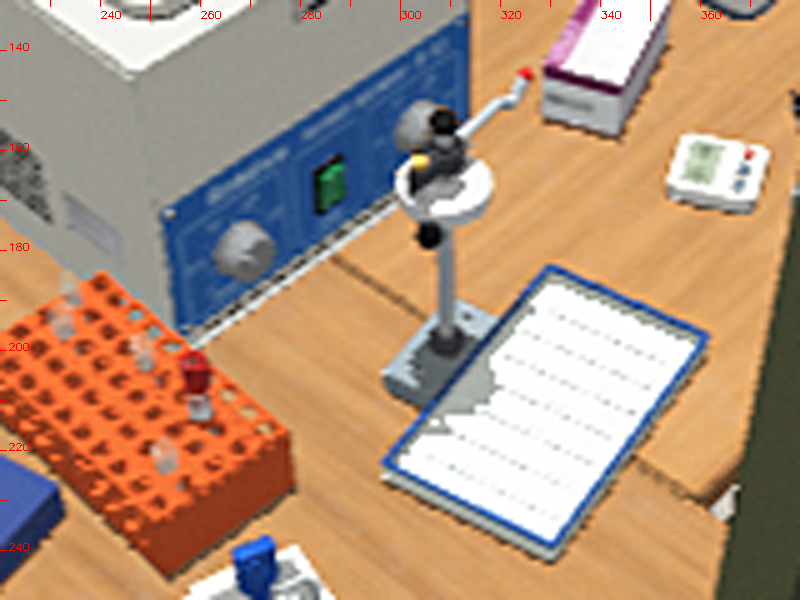

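View pics/s1b.png

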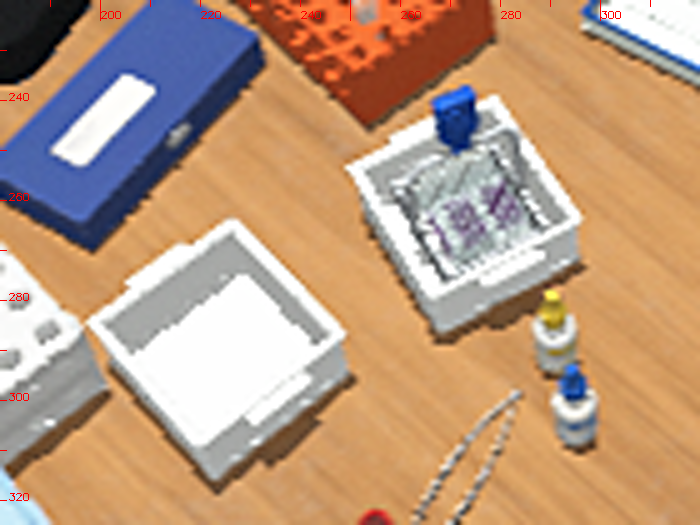

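View pics/d1.png

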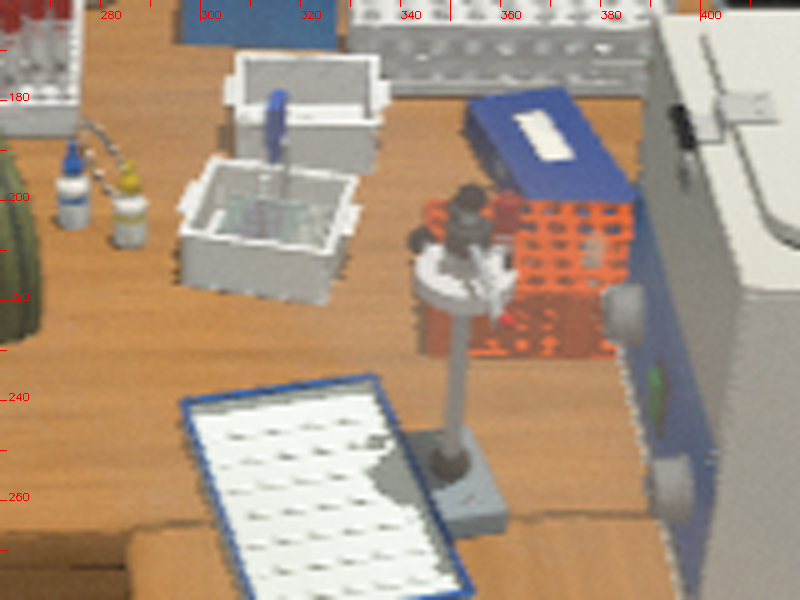

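```bash
python3 - <<'E'
from h import *
np.set_printoptions(precision=4,suppress=True)
S=cam("scene");D=cam("side")
print("tray scene",[onz(S,p,.021)[:2] for p in [(329.5,183.7),(361,197.5),(331,239),(297.5,223)]])
print("tray side",[onz(D,p,.021)[:2] for p in [(294.5,240.5),(333,235.5),(353,279)]])
print("ball",tri([(S,(323,144.8)),(D,(359.7,224.3))]))
print("tab foot", tri([(S,(271.5,249)),(D,(313,192))]))
print("tab top", tri([(S,(272,239)),(D,(314,179))]))
print("rim S",[onz(S,p,.049)[:2] for p in [(249.5,253.5),(278.5,239.5),(296,263),(266.5,281)]])
print("rim D",[onz(D,p,.049)[:2] for p in [(302,191.5),(330,196),(324.5,209.5),(294,206.5)]])
print("post foot",onz(S,(308.5,200),0.01),onz(D,(350,254),.01))
E
```

```text
tray scene [array([ 0.5625, -0.2647]), array([ 0.4337, -0.2884]), array([ 0.3938, -0.0764]), array([ 0.5213, -0.0511])]
tray side [array([ 0.3906, -0.0811]), array([ 0.5213, -0.0589]), array([ 0.5617, -0.2755])]
ball (array([ 0.5767, -0.2447,  0.2077]), [np.float64(1.3486840894947214), np.float64(1.5591380989356824)])
tab foot (array([0.4663, 0.1106, 0.0892]), [np.float64(1.2767665937731754), np.float64(1.068688360728273)])
tab top (array([0.465 , 0.1085, 0.1426]), [np.float64(0.09236613773126003), np.float64(0.0760745418123217)])
rim S [array([0.5313, 0.1504]), array([0.5034, 0.0532]), array([0.4012, 0.0792]), array([0.4221, 0.1814])]
rim D [array([0.427 , 0.1738]), array([0.5281, 0.1404]), array([0.5009, 0.055 ]), array([0.3942, 0.0772])]
post foot [ 0.5716 -0.1601  0.01  ] [ 0.5693 -0.1446  0.01  ]
```

```bash
python3 - <<'E'
from h import *
np.set_printoptions(precision=4,suppress=True)
S=cam("scene");D=cam("side")
print("knob top",tri([(S,(306,154)),(D,(352,200))]))
print("cent front top corner far", tri([(S,(313.5,133)),(D,(407,287))]))
print("cent base",[onz(S,p,.0)[:2] for p in [(258,199),(299,172)]], [onz(D,p,0) for p in [(401,282)]])
print("cent knob",tri([(S,(269,180)),(D,(385,222))]),tri([(S,(304,156)),(D,(394,259))]))
print("front top left",tri([(S,(247,144)),(D,(388,163))]),onz(S,(247,144),.3))
print("collar c",onz(S,(308.5,167),.182),onz(D,(351,213),.182))
print("timer",onz(S,(363.5,164),.01))
print("orange", tri([(S,(241,184)),(D,(386,201))]))
print("collar rimmost",[onz(D,p,.182) for p in [(341,214),(361.5,214)]])
E
python3 - <<'E'
from h import *
a=cv2.imread("pics/scene0.png");b=cv2.imread("pics/side0.png")
crop(a,190,70,350,190,5,"pics/s2.png")
crop(b,370,150,530,270,5,"pics/d2.png")
E
```

```text
knob top (array([ 0.5659, -0.1525,  0.2316]), [np.float64(2.011519599457665), np.float64(2.114450151673975)])
cent front top corner far (array([ 0.7176, -0.3732,  0.0915]), [np.float64(5.940394488643449), np.float64(8.110495208811987)])
cent base [array([ 0.7168, -0.047 ]), array([ 0.7042, -0.2491])] [array([ 0.7127, -0.2724,  0.    ])]
cent knob (array([ 0.687 , -0.0835,  0.0911]), [np.float64(0.14289629420503466), np.float64(0.15073356538275176)]) (array([ 0.6849, -0.2608,  0.085 ]), [np.float64(0.4277458408332418), np.float64(0.526584906003273)])
front top left (array([ 0.6918, -0.0233,  0.2823]), [np.float64(1.4820498489637477), np.float64(1.4066431953281564)]) [ 0.6803 -0.0119  0.3   ]
collar c [ 0.5634 -0.1536  0.182 ] [ 0.5603 -0.1557  0.182 ]
timer [ 0.5411 -0.4451  0.01  ]
orange (array([0.7114, 0.0097, 0.1168]), [np.float64(2.393028402014553), np.float64(2.3249629373327614)])
collar rimmost [array([ 0.5292, -0.1599,  0.182 ]), array([ 0.5917, -0.162 ,  0.182 ])]
```

View pics/s2.png

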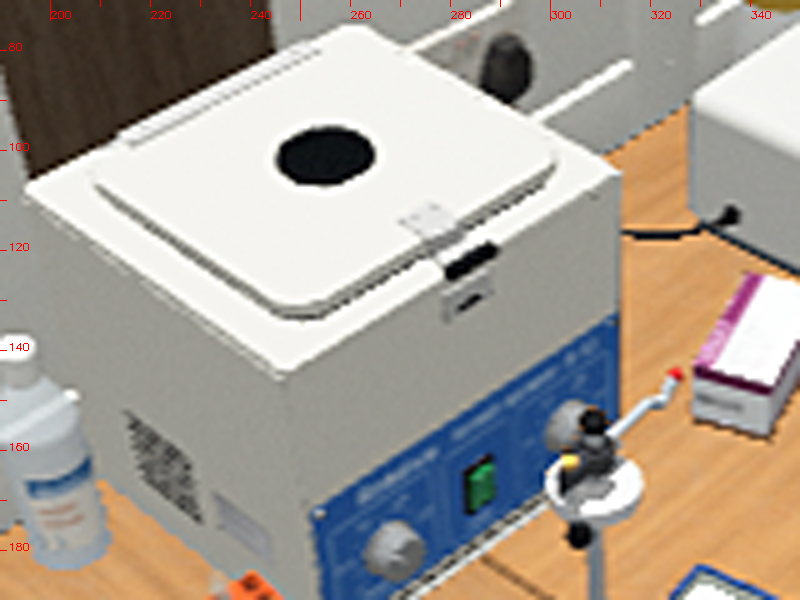

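```bash
cat >> h.py <<'E'
def delta(p,yaw,pose=None):
    s=read_state(); P=s["eef_pos"];q=R.from_quat(s["tcp_rot"])
    T=R.from_matrix(np.array([[np.cos(yaw),np.sin(yaw),0],[np.sin(yaw),-np.cos(yaw),0],[0,0,-1]]))
    tr=q.inv().apply(np.array(p)-P)*100; w=np.degrees((q.inv()*T).as_rotvec())
    x=q.apply([1,0,0])
    print("t %.2f pos %s yawx %.3f F %s open %.4f j %s"%(s["time"],P.round(4),np.arctan2(x[1],x[0]),s["ft_force"].round(2),s["opening"],s["joint_positions"].round(2)))
    print(" translation cm",tr.round(2),"twist deg",w.round(2))
E
python3 - <<'E'
from h import *
C=cam("wrist");s=read_state()
print("cam in tool",R.from_quat(s["tcp_rot"]).inv().apply(-C[1].T@C[2]-s["eef_pos"]), "axis",R.from_quat(s["tcp_rot"]).inv().apply(C[1][2]))
delta((.60,-.206,.32),-2.97)
E
```

```text
cam in tool [ 0.08369597  0.00027533 -0.169911  ] axis [-2.98597805e-01 -2.27599945e-04  9.54379012e-01]
t 0.15 pos [ 0.2558 -0.597   0.2137] yawx 0.405 F [ 0.39 -0.04 -0.36] open 0.0952 j [-1.25  0.12  1.65  0.    1.37 -0.08]
 translation cm [ 47.04 -22.4  -10.59] twist deg [-0.0000e+00 -1.4000e-01 -1.6664e+02]
```

Emit:
{"op": "play_rows", "data": {"twist": [[0, 0, 0], [0, 0, 0], [0, 0, -21], [0, 0, -28], [0, 0, -35], [0, 0, -42], [0, 0, -49], [0, 0, -56]], "translation": [[0, 0, -4], [0, 0, -8], [4, -2, -10.6], [7.5, -3.5, -10.6], [11, -5.2, -10.6], [15, -7, -10.6], [18.5, -8.8, -10.6], [22, -10.5, -10.6]], "claw": [0, 0, 0, 0, 0, 0, 0, 0]}}

```text
time: 0.82
eef_pos: [0.4176, -0.4125, 0.3204]
tcp_rot: [0.836, 0.548, 0.0, -0.0]
ft_force: [0.7, -0.4, -0.7]
opening: 0.0472
```

```bash
python3 -c "
from h import *
delta((.60,-.206,.32),-2.97)"
```

```text
t 0.82 pos [ 0.4176 -0.4125  0.3204] yawx 1.161 F [ 0.66 -0.4  -0.7 ] open 0.0472 j [-0.87 -0.06  1.66  0.    1.54 -0.46]
 translation cm [26.21  8.49  0.04] twist deg [ 0.0000e+00 -2.0000e-02 -1.2333e+02]
```

Emit:
{"op": "play_rows", "data": {"twist": [[0, 0, -7], [0, 0, -14], [0, 0, -21], [0, 0, -28], [0, 0, -35], [0, 0, -42], [0, 0, -49], [0, 0, -56]], "translation": [[2, 0.5, 0], [5, 1.5, 0], [8, 2.5, 0], [11, 3.5, 0], [14, 4.5, 0], [17, 5.5, 0], [20, 5.5, 0], [20, 5.5, 0]], "claw": [0, 0, 0, 0, 0, 0, 0, 0]}}

```text
time: 1.48
eef_pos: [0.5498, -0.2493, 0.32]
tcp_rot: [0.479, 0.878, 0.001, -0.001]
ft_force: [-0.1, -0.8, 0.3]
opening: 0.001
```

Emit:
{"op": "play_rows", "data": {"twist": [[0, 0, -7], [0, 0, -14], [0, 0, -21], [0, 0, -28], [0, 0, -35], [0, 0, -42], [0, 0, -49], [0, 0, -49]], "translation": [[0, 0, 0], [0, 0, 0], [0, 0, 0], [0, 0, 0], [0, 0, 0], [0, 0, 0], [0, 0, 0], [0, 0, 0]], "claw": [0, 0, 0, 0, 0, 0, 0, 0]}}

```text
time: 2.15
eef_pos: [0.5478, -0.2535, 0.3202]
tcp_rot: [0.076, 0.997, 0.0, -0.0]
ft_force: [-0.5, 0.6, 0.5]
opening: 0.0002
```

```bash
python3 -c "
from h import *
delta((.60,-.206,.32),-2.97)
cv2.imwrite('pics/w1.png',get_image('wrist')[:,:,::-1])
"
```

```text
t 2.15 pos [ 0.5478 -0.2535  0.3202] yawx 2.989 F [-0.52  0.63  0.54] open 0.0002 j [-0.52 -0.02  1.63  0.    1.54 -1.94]
 translation cm [-4.44  5.49  0.02] twist deg [  0.02  -0.04 -18.55]
```

View pics/w1.png

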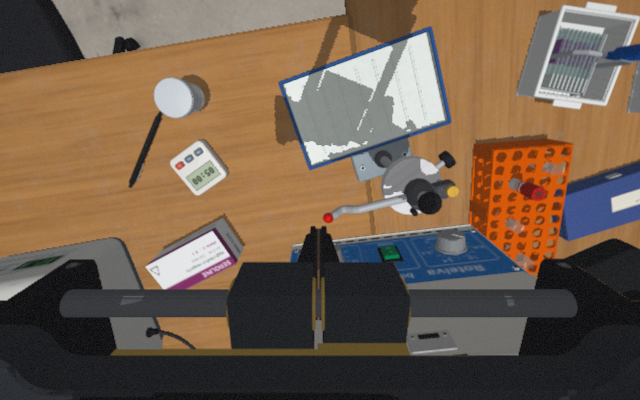

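```bash
python3 -c "
from h import *
W=cam('wrist')
im=cv2.imread('pics/w1.png').astype(int)
b,g,r=im[...,0],im[...,1],im[...,2]
m=(r>170)&(g<70)&(b<70);m[230:]=0;m[:,:300]=0;m[:,350:]=0
ys,xs=np.nonzero(m);print(len(xs),xs.mean(),ys.mean())
print('ball',onz(W,(xs.mean(),ys.mean()),.208))
for n,p,z in [('knob',(429.5,199),.24),('collar',(411,185),.182),('rod straight in',(405,203),.206),('rodout',(380,207),.206),('screw',(447,159),.175),('yellow',(453,190),.206)]: print(n,onz(W,p,z))
crop(cv2.imread('pics/w1.png'),300,120,480,255,4,'pics/w1c.png')
delta((.60,-.206,.32),-2.97)
"
```

```text
44 327.75 218.9318181818182
ball [ 0.57706043 -0.24911104  0.208     ]
knob [ 0.55957814 -0.15988095  0.24      ]
collar [ 0.56363936 -0.15922963  0.182     ]
rod straight in [ 0.5730961  -0.17257796  0.206     ]
rodout [ 0.57342824 -0.1969785   0.206     ]
screw [ 0.5438039  -0.11881083  0.175     ]
yellow [ 0.56706877 -0.12612943  0.206     ]
t 2.20 pos [ 0.5478 -0.2535  0.3202] yawx 2.985 F [-0.23  0.   -0.28] open 0.0003 j [-0.52 -0.02  1.63  0.    1.54 -1.94]
 translation cm [-4.41  5.51  0.02] twist deg [  0.02  -0.03 -18.81]
```

View pics/w1c.png

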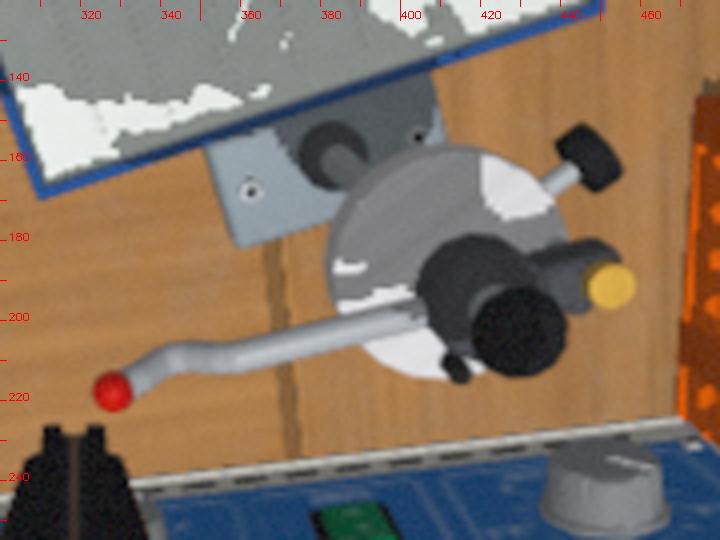

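Emit:
{"op": "play_rows", "data": {"twist": [[0, 0, -6], [0, 0, -12], [0, 0, -18.5], [0, 0, -18.5], [0, 0, -18.5], [0, 0, -18.5], [0, 0, -18.5], [0, 0, -18.5]], "translation": [[-1, 1.3, 0], [-2, 2.6, 0], [-3, 4, 0], [-4, 5.2, 0], [-4, 5.2, 0], [-4, 5.2, 0], [-4, 5.2, 0], [-4, 5.2, 0]], "claw": [0, 0, 0, 0, 0, 0, 0, 0]}}

```text
time: 2.87
eef_pos: [0.5951, -0.2088, 0.3207]
tcp_rot: [-0.083, 0.997, -0.0, -0.0]
ft_force: [0.6, -0.4, 1.2]
opening: 0.0001
```

```bash
python3 -c "
from h import *
delta((.595,-.2085,.192),-2.978)
"
```

```text
t 2.87 pos [ 0.5951 -0.2088  0.3207] yawx -2.975 F [ 0.63 -0.42  1.25] open 0.0001 j [-0.42  0.04  1.57 -0.    1.54 -2.16]
 translation cm [ 0.    0.03 12.87] twist deg [-0.01 -0.02  0.17]
```

Emit:
{"op": "play_rows", "data": {"twist": [[0, 0, 0], [0, 0, 0], [0, 0, 0], [0, 0, 0], [0, 0, 0], [0, 0, 0], [0, 0, 0]], "translation": [[0, 0, 3], [0, 0, 6], [0, 0, 9], [0, 0, 11.5], [0, 0, 12.8], [0, 0, 12.8], [0, 0, 12.8]], "claw": [0, 0, 0, 0, 0, 0, 0]}}

```text
time: 3.45
eef_pos: [0.5953, -0.2087, 0.1928]
tcp_rot: [-0.084, 0.996, 0.0, -0.0]
ft_force: [0.6, 0.8, -0.3]
opening: 0.0002
```

```bash
cat >> h.py <<'E'
AX=np.array([.562,-.158])
def hookpose(a,off=.014,r=.055,z=.192):
    "a=hook yaw; TCP behind rod by off"
    d=-np.array([np.cos(a),np.sin(a)]);n=np.array([-np.sin(a),np.cos(a)])
    return np.r_[AX+r*d-n*off,z],a+np.pi/2
def rows(poses):
    s=read_state(); P=s["eef_pos"];q=R.from_quat(s["tcp_rot"])
    x=q.apply([1,0,0]);y0=np.arctan2(x[1],x[0])
    tr=[];tw=[]
    for p,y in poses:
        t=q.inv().apply(p-P)*100; w=-np.degrees((y-y0+np.pi)%(2*np.pi)-np.pi)
        tr.append([round(float(v),2) for v in t]);tw.append([0,0,round(float(w),1)])
    print("t",round(s["time"],2),P.round(4),"yaw",y0.round(3),"F",s["ft_force"].round(2)); print(tr);print(tw)
E
python3 -c "
from h import *
cv2.imwrite('pics/side2.png',get_image('side')[:,:,::-1])
crop(cv2.imread('pics/side2.png'),260,150,420,270,5,'pics/d3.png')
rows([hookpose(1.734-i*.08) for i in range(0,8)])
"
```

```text
t 3.5 [ 0.5961 -0.209   0.1945] yaw -2.974 F [ 0.66 -1.18  0.95]
[[1.14, 0.09, 0.24], [1.58, -0.0, 0.24], [2.03, -0.06, 0.24], [2.49, -0.08, 0.24], [2.94, -0.06, 0.24], [3.39, -0.01, 0.24], [3.84, 0.08, 0.24], [4.27, 0.2, 0.24]]
[[0, 0, 0.3], [0, 0, 4.9], [0, 0, 9.4], [0, 0, 14.0], [0, 0, 18.6], [0, 0, 23.2], [0, 0, 27.8], [0, 0, 32.4]]
```

View pics/d3.png

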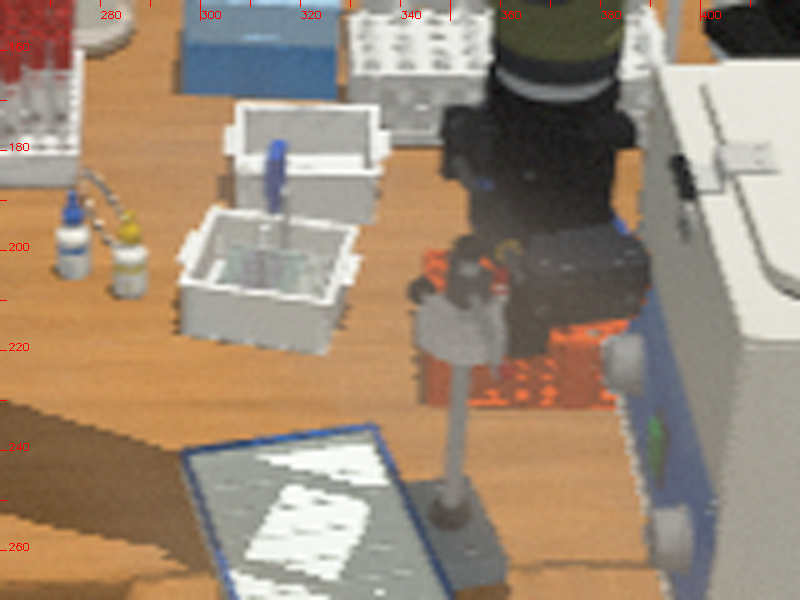

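Emit:
{"op": "play_rows", "data": {"twist": [[0, 0, 0], [0, 0, 5], [0, 0, 9.5], [0, 0, 14], [0, 0, 18.6], [0, 0, 23.2], [0, 0, 27.8], [0, 0, 32.4]], "translation": [[1.1, 0.1, 0.1], [1.6, 0, 0.1], [2, -0.06, 0.1], [2.5, -0.08, 0.1], [2.94, -0.06, 0.1], [3.4, 0, 0.1], [3.84, 0.08, 0.1], [4.27, 0.2, 0.1]], "claw": [0, 0, 0, 0, 0, 0, 0, 0]}}

```text
time: 4.17
eef_pos: [0.5536, -0.2141, 0.1944]
tcp_rot: [0.199, 0.98, -0.0, 0.002]
ft_force: [0.2, 0.3, -0.7]
opening: 0.0004
```

```bash
python3 -c "
from h import *
rows([hookpose(1.174-i*.04,z=.194) for i in range(0,6)])
cv2.imwrite('pics/w2.png',get_image('wrist')[:,:,::-1])
"
```

```text
t 4.17 [ 0.5536 -0.2141  0.1944] yaw 2.74 F [ 0.15  0.31 -0.71]
[[-0.0, -0.0, 0.04], [0.22, -0.05, 0.04], [0.44, -0.1, 0.04], [0.66, -0.13, 0.04], [0.89, -0.16, 0.04], [1.12, -0.18, 0.03]]
[[0, 0, -0.2], [0, 0, 2.0], [0, 0, 4.3], [0, 0, 6.6], [0, 0, 8.9], [0, 0, 11.2]]
```

View pics/w2.png

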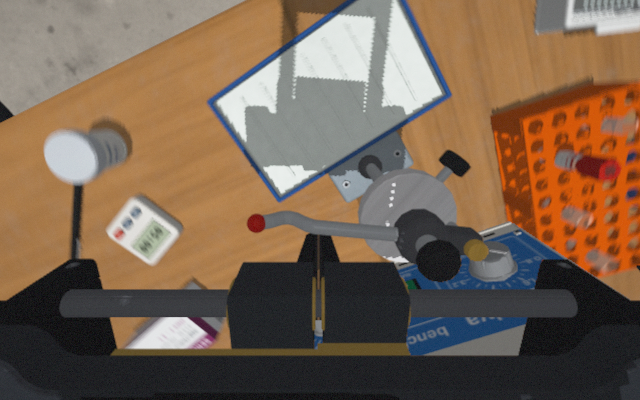

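Emit:
{"op": "play_rows", "data": {"twist": [[0, 0, 2.2], [0, 0, 4.5], [0, 0, 6.8], [0, 0, 9]], "translation": [[0.22, -0.05, 0], [0.44, -0.1, 0], [0.66, -0.13, 0], [0.9, -0.16, 0]], "claw": [0, 0, 0, 0]}}

```text
time: 4.55
eef_pos: [0.5449, -0.2121, 0.1941]
tcp_rot: [0.274, 0.962, -0.0, 0.002]
ft_force: [2.1, -0.3, 0.3]
opening: 0.0001
```

```bash
python3 -c "
from h import *
rows([hookpose(1.014-i*.04,z=.194) for i in range(0,6)])
"
```

```text
t 4.55 [ 0.5449 -0.2121  0.1941] yaw 2.587 F [ 2.14 -0.35  0.31]
[[0.01, -0.0, 0.01], [0.23, -0.05, 0.01], [0.45, -0.1, 0.01], [0.68, -0.13, 0.0], [0.9, -0.15, 0.0], [1.13, -0.17, 0.0]]
[[0, 0, 0.1], [0, 0, 2.4], [0, 0, 4.7], [0, 0, 7.0], [0, 0, 9.3], [0, 0, 11.6]]
```

Emit:
{"op": "play_rows", "data": {"twist": [[0, 0, 2.3], [0, 0, 4.6], [0, 0, 6.9]], "translation": [[0.22, -0.05, 0], [0.45, -0.1, 0], [0.67, -0.13, 0]], "claw": [0, 0, 0]}}

```text
time: 4.8
eef_pos: [0.5385, -0.2097, 0.194]
tcp_rot: [0.331, 0.944, -0.0, 0.002]
ft_force: [1.4, -0.5, 0.2]
opening: 0.0006
```

Emit:
{"op": "play_rows", "data": {"twist": [[0, 0, 2.3], [0, 0, 4.6], [0, 0, 6.9]], "translation": [[0.22, -0.05, 0], [0.45, -0.1, 0], [0.67, -0.13, 0]], "claw": [0, 0, 0]}}

```text
time: 5.05
eef_pos: [0.5341, -0.2076, 0.1942]
tcp_rot: [0.387, 0.922, -0.001, 0.005]
ft_force: [9.0, -5.0, -4.2]
opening: 0.0004
```

```bash
python3 -c "
from h import *
rows([hookpose(.774-i*.04,z=.194) for i in range(0,6)])
"
```

```text
t 5.05 [ 0.5341 -0.2076  0.1942] yaw 2.346 F [ 8.98 -5.03 -4.22]
[[0.19, -0.03, 0.02], [0.42, -0.09, 0.02], [0.64, -0.13, 0.02], [0.86, -0.16, 0.01], [1.09, -0.19, 0.01], [1.31, -0.2, 0.01]]
[[0, 0, 0.1], [0, 0, 2.4], [0, 0, 4.7], [0, 0, 7.0], [0, 0, 9.2], [0, 0, 11.5]]
```

Emit:
{"op": "play_rows", "data": {"twist": [[0, 0, 0], [0, 0, 0]], "translation": [[0, 0, 0], [0, 0, 0]], "claw": [0, 0]}}

```text
time: 5.22
eef_pos: [0.5327, -0.2067, 0.194]
tcp_rot: [0.386, 0.922, -0.0, 0.002]
ft_force: [0.9, -1.6, 0.8]
opening: 0.0007
```

```bash
python3 -c "
from h import *
rows([hookpose(.774-i*.04,z=.194) for i in range(0,3)])
im=get_image('wrist')[:,:,::-1]
cv2.imwrite('pics/w3.png',im)
"
```

```text
t 5.22 [ 0.5327 -0.2067  0.194 ] yaw 2.348 F [ 0.89 -1.61  0.81]
[[0.04, 0.0, -0.0], [0.26, -0.05, -0.0], [0.48, -0.09, -0.0]]
[[0, 0, 0.2], [0, 0, 2.5], [0, 0, 4.8]]
```

View pics/w3.png

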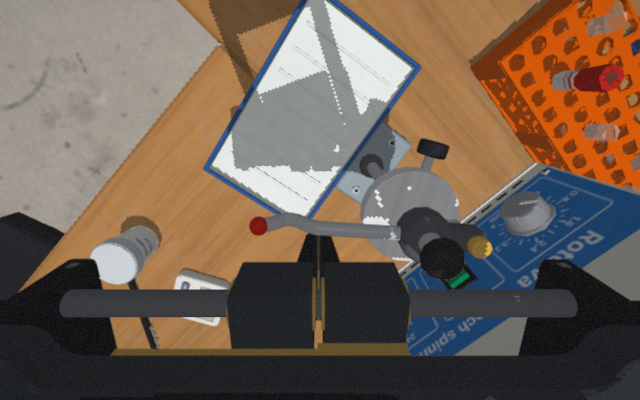

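Emit:
{"op": "play_rows", "data": {"twist": [[0, 0, 1.1], [0, 0, 2.3]], "translation": [[0.11, -0.02, 0], [0.22, -0.05, 0]], "claw": [0, 0]}}

```text
time: 5.43
eef_pos: [0.5296, -0.2048, 0.1923]
tcp_rot: [0.406, 0.914, -0.0, 0.0]
ft_force: [0.0, 0.6, -0.4]
opening: 0.0009
```

Emit:
{"op": "play_rows", "data": {"twist": [[0, 0, 1.1], [0, 0, 2.3]], "translation": [[0.11, -0.02, 0], [0.22, -0.05, 0]], "claw": [0, 0]}}

```text
time: 5.6
eef_pos: [0.5273, -0.203, 0.1912]
tcp_rot: [0.424, 0.905, 0.0, -0.001]
ft_force: [0.1, 0.2, -0.5]
opening: 0.0002
```

```bash
python3 -c "
from h import *
rows([hookpose(.694-i*.04,z=.194) for i in range(0,3)])
"
```

```text
t 5.6 [ 0.5273 -0.203   0.1912] yaw 2.265 F [ 0.06  0.18 -0.52]
[[-0.16, 0.05, -0.28], [0.06, -0.0, -0.28], [0.29, -0.04, -0.28]]
[[0, 0, 0.0], [0, 0, 2.3], [0, 0, 4.6]]
```

```bash
python3 -c "
from h import *
im=get_image('wrist')[:,:,::-1]
cv2.imwrite('pics/w4.png',im)
im=get_image('scene')[:,:,::-1]
crop(im,250,130,370,220,5,'pics/s4.png')
"
```

```text
(no output)
```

View pics/w4.png

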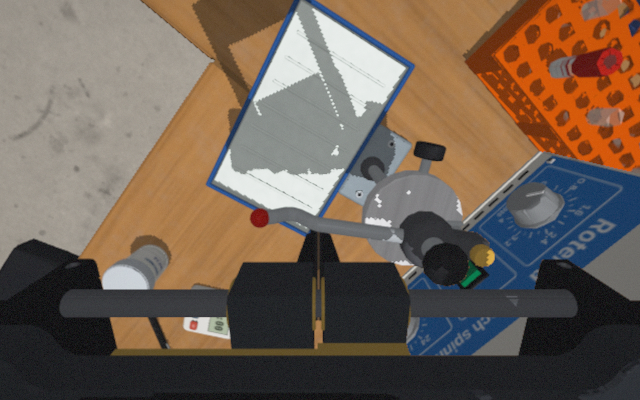

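View pics/s4.png

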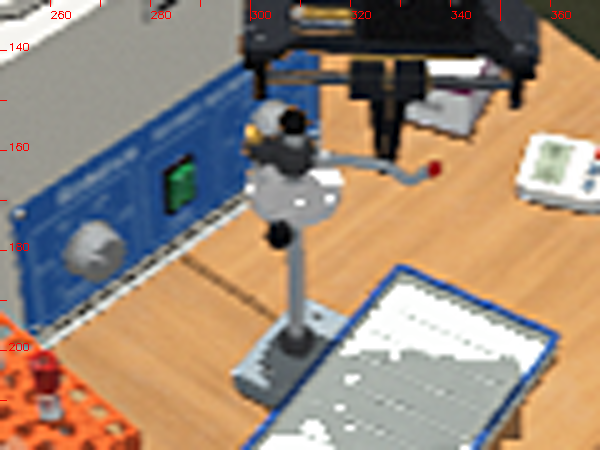

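```bash
cat >> h.py <<'E'
def hookyaw(v=True):
    W=cam('wrist'); im=get_image('wrist').astype(int); r,g,b=im[...,0],im[...,1],im[...,2]
    m=((r>120)&(g<60)&(b<60)&(r>2.5*g)).astype(np.uint8)
    n,l,st,c=cv2.connectedComponentsWithStats(m)
    for i in range(1,n):
        if st[i,4]>15:
            p=onz(W,c[i],.208); d=p[:2]-AX
            if .07<np.hypot(*d)<.11: print("ball",c[i].round(1),p.round(4),"r",np.hypot(*d).round(4),"hook yaw",((np.arctan2(d[1],d[0])+2*np.pi)%(2*np.pi)-np.pi).round(3))
E
python3 -c "
from h import *
hookyaw()
rows([hookpose(.694-i*.04,z=.194) for i in range(0,3)])
"
```

```text
ball [258.2 217.6] [ 0.4868 -0.2059  0.208 ] r 0.0891 hook yaw 0.567
t 5.75 [ 0.5275 -0.2032  0.1912] yaw 2.267 F [-0.87 -0.53 -0.61]
[[-0.13, 0.04, -0.28], [0.09, -0.01, -0.28], [0.31, -0.06, -0.28]]
[[0, 0, 0.1], [0, 0, 2.4], [0, 0, 4.7]]
```

Emit:
{"op": "play_rows", "data": {"twist": [[0, 0, 2], [0, 0, 4], [0, 0, 6], [0, 0, 6], [0, 0, 6]], "translation": [[0.1, 0, 0], [0.2, 0, 0], [0.3, 0, 0], [0.4, 0, 0], [0.4, 0, 0]], "claw": [0, 0, 0, 0, 0]}}

```text
time: 6.17
eef_pos: [0.5253, -0.2002, 0.1915]
tcp_rot: [0.47, 0.883, -0.0, -0.0]
ft_force: [0.2, 0.8, -0.1]
opening: 0.0004
```

```bash
python3 -c "
from h import *
hookyaw()
rows([hookpose(.567,z=.194)])
"
```

```text
ball [254.7 228.5] [ 0.4863 -0.2055  0.208 ] r 0.0894 hook yaw 0.561
t 6.22 [ 0.5253 -0.2003  0.1915] yaw 2.163 F [-0.28  0.06 -0.11]
[[0.2, -0.13, -0.25]]
[[0, 0, 1.4]]
```

Hook is stationary at 0.56. I'll keep feeling for the stop.

Emit:
{"op": "play_rows", "data": {"twist": [[0, 0, 1.4], [0, 0, 1.4], [0, 0, 1.4], [0, 0, 1.4]], "translation": [[0.07, -0.03, 0], [0.13, -0.05, 0], [0.2, -0.05, 0], [0.2, -0.05, 0]], "claw": [0, 0, 0, 0]}}

```text
time: 6.55
eef_pos: [0.5241, -0.1992, 0.1917]
tcp_rot: [0.481, 0.877, -0.0, 0.001]
ft_force: [1.2, -2.1, -1.6]
opening: 0.0005
```

Emit:
{"op": "play_rows", "data": {"twist": [[0, 0, 0], [0, 0, 0]], "translation": [[0.07, 0, 0], [0.07, 0, 0]], "claw": [0, 0]}}

```text
time: 6.72
eef_pos: [0.5238, -0.1988, 0.1917]
tcp_rot: [0.481, 0.877, -0.0, 0.001]
ft_force: [3.1, -3.2, -2.6]
opening: 0.0003
```

Emit:
{"op": "play_rows", "data": {"twist": [[0, 0, 0], [0, 0, 0]], "translation": [[0.07, 0, 0], [0.07, 0, 0]], "claw": [0, 0]}}

```text
time: 6.88
eef_pos: [0.5236, -0.1984, 0.1917]
tcp_rot: [0.481, 0.877, -0.0, 0.001]
ft_force: [3.7, -3.7, -2.6]
opening: 0.0001
```

Emit:
{"op": "play_rows", "data": {"twist": [[0, 0, 0], [0, 0, 0]], "translation": [[0.07, 0, 0], [0.07, 0, 0]], "claw": [0, 0]}}

```text
time: 7.05
eef_pos: [0.5234, -0.1981, 0.1918]
tcp_rot: [0.481, 0.877, -0.001, 0.001]
ft_force: [4.7, -4.9, -3.5]
opening: 0.0003
```

Emit:
{"op": "play_rows", "data": {"twist": [[0, 0, 0], [0, 0, 0]], "translation": [[0.07, 0, 0], [0.07, 0, 0]], "claw": [0, 0]}}

```text
time: 7.22
eef_pos: [0.5232, -0.1979, 0.1918]
tcp_rot: [0.481, 0.877, -0.001, 0.002]
ft_force: [5.5, -6.1, -3.7]
opening: 0.0002
```

```bash
python3 -c "
from h import *
hookyaw()
rows([hookpose(.567,z=.194)])
"
```

```text
ball [255.4 228.4] [ 0.4845 -0.202   0.208 ] r 0.0891 hook yaw 0.516
t 7.27 [ 0.5232 -0.1979  0.1918] yaw 2.137 F [ 5.62 -6.06 -4.66]
[[-0.12, -0.09, -0.22]]
[[0, 0, -0.0]]
```

Emit:
{"op": "play_rows", "data": {"twist": [[0, 0, 0], [0, 0, 0]], "translation": [[0.08, 0, 0], [0.08, 0, 0]], "claw": [0, 0]}}

```text
time: 7.43
eef_pos: [0.5231, -0.1976, 0.1919]
tcp_rot: [0.481, 0.877, -0.001, 0.003]
ft_force: [7.5, -7.3, -5.1]
opening: 0.0007
```

Emit:
{"op": "play_rows", "data": {"twist": [[0, 0, 0], [0, 0, 0]], "translation": [[0.08, 0, 0], [0.08, 0, 0]], "claw": [0, 0]}}

```text
time: 7.6
eef_pos: [0.5229, -0.1973, 0.1919]
tcp_rot: [0.481, 0.876, -0.001, 0.003]
ft_force: [7.8, -9.0, -5.1]
opening: 0.0002
```

```bash
python3 -c "
from h import *
hookyaw()
rows([hookpose(.567,z=.194)])
"
```

```text
ball [255.5 228. ] [ 0.4841 -0.2012  0.208 ] r 0.0891 hook yaw 0.506
t 7.65 [ 0.5229 -0.1973  0.1919] yaw 2.137 F [ 7.47 -7.98 -5.11]
[[-0.18, -0.09, -0.21]]
[[0, 0, -0.0]]
```

Emit:
{"op": "play_rows", "data": {"twist": [[0, 0, 0], [0, 0, 0], [0, 0, 0], [0, 0, 0], [0, 0, 0], [0, 0, 0], [0, 0, 0], [0, 0, 0]], "translation": [[-0.2, 0, 0], [-0.5, 0, 0], [-1, 0, 0], [-1.5, 0, 0], [-2.0, 0, 0], [-2.0, 0, 0], [-2, 0, 0], [-2, 0, 0]], "claw": [0, 0, 0, 0, 0, 0, 0, 0]}}

```text
time: 8.32
eef_pos: [0.5321, -0.212, 0.1915]
tcp_rot: [0.481, 0.877, 0.0, -0.0]
ft_force: [-0.3, 0.5, 0.1]
opening: 0.0004
```

```bash
python3 -c "
from h import *
hookyaw()
delta((.465,.110,.30),1.32)
im=get_image('wrist')[:,:,::-1]
cv2.imwrite('pics/w5.png',im)
"
```

```text
ball [253.6 205.6] [ 0.4863 -0.2052  0.208 ] r 0.0893 hook yaw 0.558
t 8.37 pos [ 0.5321 -0.212   0.1916] yawx 2.138 F [ 0.56 -0.26  0.43] open 0.0005 j [-0.47 -0.03  1.85  0.    1.32 -1.04]
 translation cm [ 30.77  11.62 -10.83] twist deg [-2.000e-02 -2.000e-02  4.684e+01]
```

View pics/w5.png

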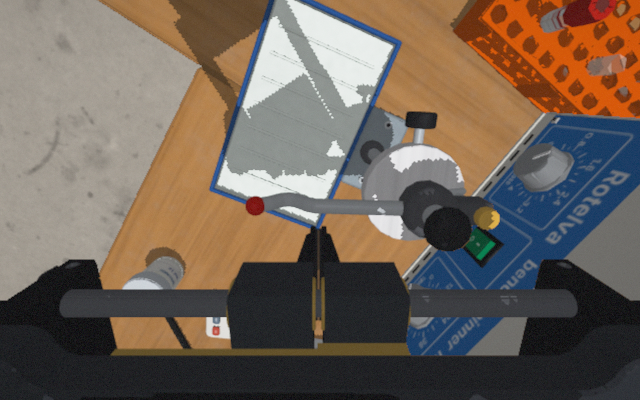

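Emit:
{"op": "play_rows", "data": {"twist": [[0, 0, 0], [0, 0, 0], [0, 0, 0], [0, 0, 7], [0, 0, 14], [0, 0, 21], [0, 0, 28], [0, 0, 35]], "translation": [[0, 0, -4], [0, 0, -8], [1, 0.5, -12], [4, 1.5, -13], [8, 3, -13], [12, 4.5, -13], [16, 6, -13], [20, 7.5, -13]], "claw": [0, 0, 2, 4, 5, 5, 5, 5]}}

```text
time: 9.08
eef_pos: [0.4905, -0.0156, 0.322]
tcp_rot: [0.717, 0.698, 0.0, 0.0]
ft_force: [-0.4, 0.1, -0.1]
opening: 0.0354
```

Emit:
{"op": "play_rows", "data": {"twist": [[0, 0, 6], [0, 0, 12], [0, 0, 12], [0, 0, 12], [0, 0, 12], [0, 0, 12]], "translation": [[2.5, -1.5, 0], [5, -3, 2], [5, -3, 3], [5, -3, 3], [5, -3, 3], [5, -3, 3]], "claw": [5, 5, 5, 5, 5, 5]}}

```text
time: 9.58
eef_pos: [0.4629, 0.0326, 0.2923]
tcp_rot: [0.784, 0.621, 0.0, 0.0]
ft_force: [-0.9, -0.8, -1.1]
opening: 0.0501
```

```bash
python3 -c "
from h import *
delta((.465,.110,.20),1.32)
im=get_image('wrist')[:,:,::-1]
cv2.imwrite('pics/w6.png',im)
im=get_image('side')[:,:,::-1]
crop(im,260,150,420,270,5,'pics/d6.png')
"
```

```text
t 9.58 pos [0.4629 0.0326 0.2923] yawx 1.340 F [-0.93 -0.77 -1.1 ] open 0.0501 j [-0.05 -0.34  1.95 -0.    1.53  0.19]
 translation cm [ 7.59 -1.57  9.22] twist deg [0.04 0.01 1.16]
```

View pics/w6.png

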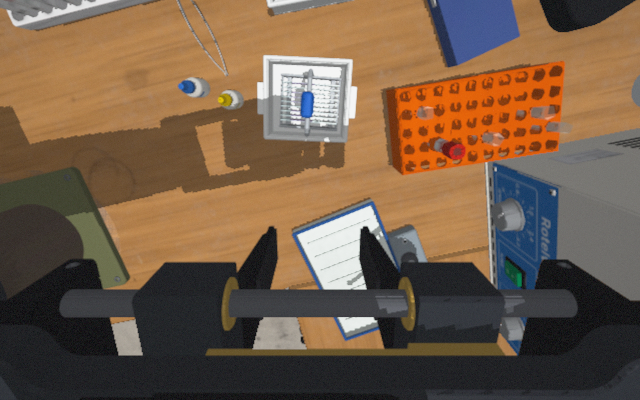

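```bash
python3 -c "
from h import *
np.set_printoptions(precision=4,suppress=True)
W=cam('wrist')
im=cv2.imread('pics/w6.png')
crop(im,250,45,365,150,6,'pics/w6c.png')
hsv=cv2.cvtColor(im,cv2.COLOR_BGR2HSV)
m=cv2.inRange(hsv,(100,130,60),(130,255,255));m[:,:280]=0;m[:,340:]=0;m[140:]=0
ys,xs=np.nonzero(m);print(xs.min(),xs.max(),ys.min(),ys.max(),xs.mean(),ys.mean())
print('tab centre @.125',onz(W,(xs.mean(),ys.mean()),.125))
(c,s,a)=cv2.minAreaRect(np.c_[xs,ys].astype(np.float32));print(c,s,a)
delta((.465,.110,.20),1.32)
"
```

```text
301 313 92 117 306.6470588235294 104.31833910034602
tab centre @.125 [0.4686 0.1101 0.125 ]
(307.0, 104.5) (25.0, 12.0) 90.0
t 9.68 pos [0.4632 0.0324 0.2926] yawx 1.339 F [-0.11  0.08  0.45] open 0.0500 j [-0.05 -0.34  1.95 -0.    1.53  0.19]
 translation cm [ 7.6  -1.61  9.26] twist deg [ 0.07 -0.01  1.11]
```

View pics/w6c.png

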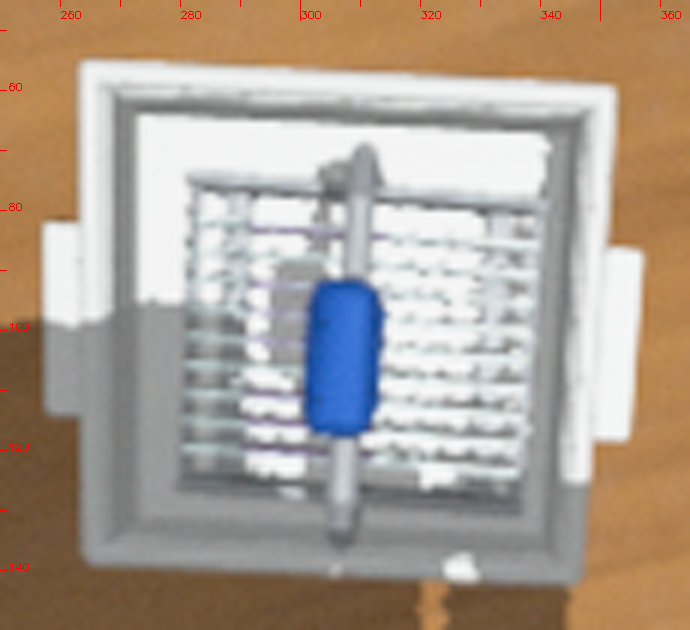

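```bash
python3 -c "
from h import *
W=cam('wrist')
a=onz(W,(311,70),.089);b=onz(W,(306.5,135),.089);d=a-b
print(a,b,(a+b)/2,np.linalg.norm(d),'bar yaw',np.arctan2(d[1],d[0]))
for u,v in (((284,76),(338,79)),((281,126),(335,129))):
  e=onz(W,v,.039)-onz(W,u,.039); print('x yaw',np.arctan2(e[1],e[0]))
c=[onz(W,p,.039) for p in ((282,76),(340,79),(280,126),(337,129))];print('body c',np.mean(c,0))
print(onz(W,(307.3,104.5),.141),onz(W,(307.3,104.5),.125))
delta((.465,.110,.20),1.32)
"
```

```text
[0.48083542 0.14448069 0.089     ] [0.45859132 0.07545337 0.089     ] [0.46971337 0.10996703 0.089     ] 0.07252289914883507 bar yaw 1.2590530949287342
x yaw -0.2828077169105258
x yaw -0.2854246972506522
body c [0.46964139 0.10954643 0.039     ]
[0.46977282 0.10993419 0.141     ] [0.46919067 0.10971641 0.125     ]
t 9.68 pos [0.4632 0.0324 0.2926] yawx 1.339 F [-0.11  0.08  0.45] open 0.0500 j [-0.05 -0.34  1.95 -0.    1.53  0.19]
 translation cm [ 7.6  -1.61  9.26] twist deg [ 0.07 -0.01  1.11]
```

```bash
python3 -c "
from h import *
delta((.4696,.1098,.16),1.28)
"
```

```text
t 9.68 pos [0.4632 0.0324 0.2926] yawx 1.339 F [-0.11  0.08  0.45] open 0.0500 j [-0.05 -0.34  1.95 -0.    1.53  0.19]
 translation cm [ 7.68 -1.17 13.26] twist deg [ 0.07 -0.01  3.4 ]
```

Emit:
{"op": "play_rows", "data": {"twist": [[0, 0, 1], [0, 0, 2], [0, 0, 3.4], [0, 0, 3.4], [0, 0, 3.4], [0, 0, 3.4], [0, 0, 3.4]], "translation": [[3, -0.5, 1], [6, -1, 4], [7.7, -1.2, 7.5], [7.7, -1.2, 10.5], [7.7, -1.2, 12.5], [7.7, -1.2, 13.2], [7.7, -1.2, 13.2]], "claw": [5, 5, 5, 5, 5, 5, 5]}}

```text
time: 10.27
eef_pos: [0.4676, 0.1103, 0.1579]
tcp_rot: [0.802, 0.597, -0.002, -0.001]
ft_force: [0.7, 0.2, 0.2]
opening: 0.05
```

```bash
python3 -c "
from h import *
delta((.4696,.1098,.1085),1.28)
cv2.imwrite('pics/w7.png',get_image('wrist')[:,:,::-1])
"
```

```text
t 10.27 pos [0.4676 0.1103 0.1579] yawx 1.280 F [0.65 0.2  0.22] open 0.0500 j [ 0.12 -0.22  2.08 -0.    1.29  0.41]
 translation cm [0.02 0.23 4.94] twist deg [-0.2   0.09  0.02]
```

View pics/w7.png

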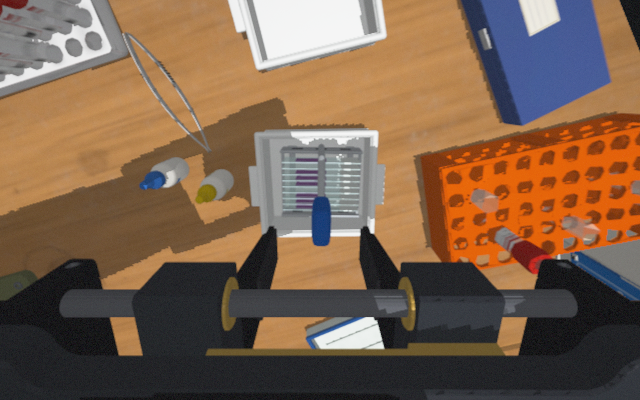

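Emit:
{"op": "play_rows", "data": {"twist": [[0, 0, 0], [0, 0, 0], [0, 0, 0], [0, 0, 0], [0, 0, 0], [0, 0, 0]], "translation": [[0, 0.2, 1.5], [0, 0.2, 3], [0, 0.2, 4.2], [0, 0.2, 4.9], [0, 0.2, 4.9], [0, 0.2, 4.9]], "claw": [5, 5, 5, 5, 5, 4]}}

```text
time: 10.82
eef_pos: [0.4707, 0.1103, 0.1114]
tcp_rot: [0.802, 0.598, 0.0, 0.0]
ft_force: [-0.2, -0.1, -0.3]
opening: 0.0466
```

```bash
python3 -c "
from h import *
delta((.4696,.1098,.1085),1.28)
cv2.imwrite('pics/w8.png',get_image('wrist')[:,:,::-1])
im=get_image('side')[:,:,::-1]
crop(im,260,140,380,230,6,'pics/d8.png')
"
```

```text
t 10.82 pos [0.4707 0.1103 0.1114] yawx 1.281 F [-0.19 -0.14 -0.28] open 0.0466 j [ 0.12 -0.16  2.11  0.    1.19  0.41]
 translation cm [-0.08 -0.09  0.29] twist deg [ 0.04 -0.02  0.05]
```

View pics/w8.png

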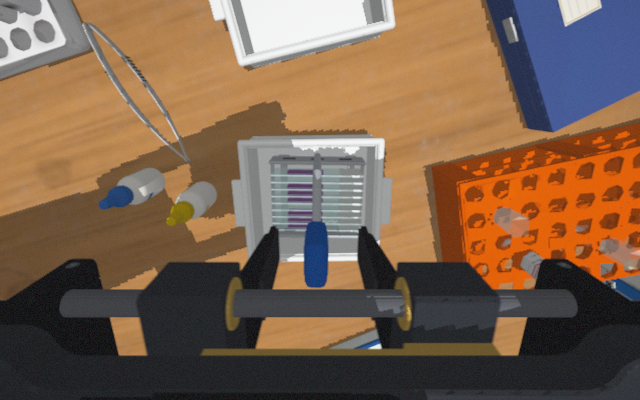

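View pics/d8.png

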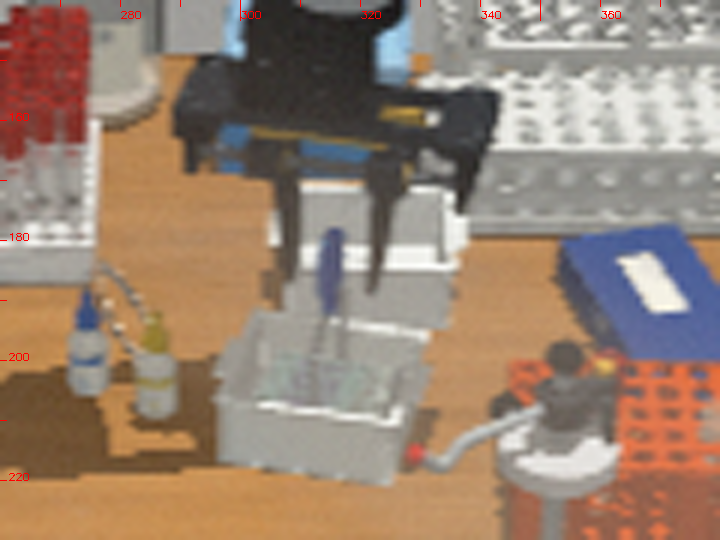

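Emit:
{"op": "play_rows", "data": {"twist": [[0, 0, 0], [0, 0, 0], [0, 0, 0], [0, 0, 0], [0, 0, 0], [0, 0, 0], [0, 0, 0], [0, 0, 0]], "translation": [[-0.1, -0.05, 0.2], [-0.1, -0.05, 0.2], [-0.1, -0.05, 0.2], [-0.1, -0.05, 0.2], [-0.1, -0.05, 0.2], [-0.1, -0.05, 0.2], [-0.1, -0.05, 0.2], [-0.1, -0.05, 0.2]], "claw": [4, 3, 2, 1.5, 0.8, 0.5, 0.5, 0.5]}}

```text
time: 11.58
eef_pos: [0.4694, 0.1096, 0.1087]
tcp_rot: [0.802, 0.598, -0.0, -0.0]
ft_force: [-0.1, -0.2, 0.7]
opening: 0.0119
```

Emit:
{"op": "play_rows", "data": {"twist": [[0, 0, 0], [0, 0, 0], [0, 0, 0], [0, 0, 0]], "translation": [[0, 0, 0], [0, 0, 0], [0, 0, 0], [0, 0, 0]], "claw": [0.5, 0.3, 0.3, 0.3]}}

```text
time: 11.92
eef_pos: [0.4694, 0.1096, 0.1086]
tcp_rot: [0.802, 0.598, -0.0, -0.0]
ft_force: [-0.6, 1.2, 0.1]
opening: 0.0118
```

Emit:
{"op": "play_rows", "data": {"twist": [[0, 0, 0], [0, 0, 0], [0, 0, 0], [0, 0, 0], [0, 0, 0], [0, 0, 0], [0, 0, 0], [0, 0, 0]], "translation": [[0, 0, -0.5], [0, 0, -1.2], [0, 0, -2.2], [0, 0, -3.3], [0, 0, -4.5], [0, 0, -6], [0, 0, -7.5], [0, 0, -9]], "claw": [0.3, 0.3, 0.3, 0.3, 0.3, 0.3, 0.3, 0.3]}}

```text
time: 12.58
eef_pos: [0.4697, 0.1096, 0.2008]
tcp_rot: [0.802, 0.598, 0.001, 0.0]
ft_force: [0.1, -0.0, -1.9]
opening: 0.012
```

Emit:
{"op": "play_rows", "data": {"twist": [[0, 0, 0], [0, 0, 0], [0, 0, 0], [0, 0, 0], [0, 0, 0], [0, 0, 0], [0, 0, 0]], "translation": [[0, 0, -1.5], [0, 0, -3], [0, 0, -4.5], [0, 0, -6], [0, 0, -6.5], [0, 0, -6.5], [0, 0, -6.5]], "claw": [0.3, 0.3, 0.3, 0.3, 0.3, 0.3, 0.3]}}

```text
time: 13.17
eef_pos: [0.4694, 0.1096, 0.264]
tcp_rot: [0.802, 0.598, 0.0, 0.0]
ft_force: [0.2, -0.0, -2.3]
opening: 0.0121
```

```bash
python3 -c "
from h import *
h=.558; d=-np.array([np.cos(h),np.sin(h)])
print('over', AX+d*.075,'outside',AX+d*.150)
p=AX+d*.15
delta((*p,.262),h+np.pi/2)
cv2.imwrite('pics/w9.png',get_image('wrist')[:,:,::-1])
im=get_image('side')[:,:,::-1]
crop(im,260,120,420,240,5,'pics/d9.png')
"
```

```text
over [ 0.49837632 -0.1977118 ] outside [ 0.43475263 -0.23742359]
t 13.17 pos [0.4694 0.1096 0.264 ] yawx 1.281 F [ 0.2  -0.   -2.33] open 0.0121 j [ 0.12 -0.29  1.95 -0.    1.47  0.41]
 translation cm [-34.25   6.59   0.2 ] twist deg [ 4.000e-02  0.000e+00 -4.857e+01]
```

View pics/w9.png

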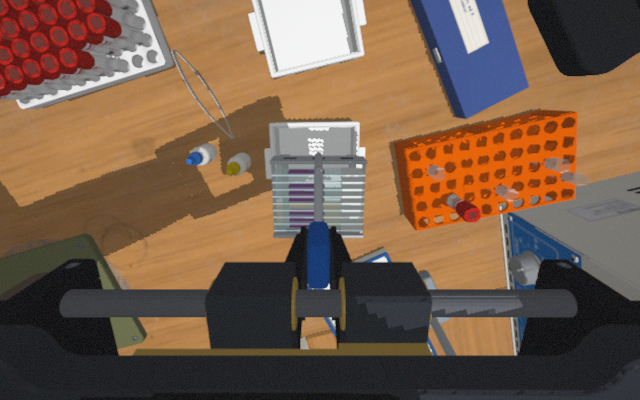

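View pics/d9.png

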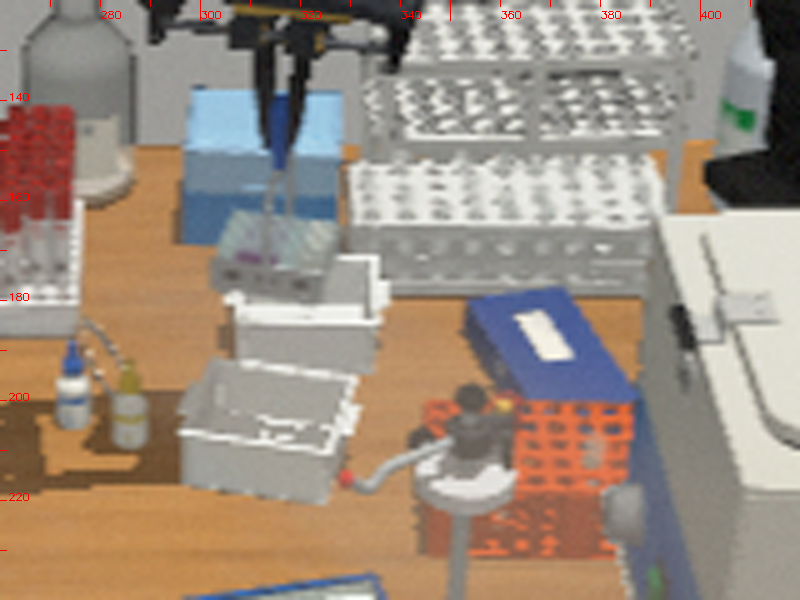

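```bash
python3 -c "
from h import *
W=[((.4694,.1096),1.281),((.40,-.03),1.65),((.385,-.16),2.0),((.4348,-.2374),2.129)]
import numpy as np
pts=np.array([w[0] for w in W]);ya=[w[1] for w in W]
s=np.r_[0,np.cumsum(np.linalg.norm(np.diff(pts,axis=0),axis=1))];print(s)
from scipy.interpolate import PchipInterpolator as PI
fx,fy,fa=PI(s,pts[:,0]),PI(s,pts[:,1]),PI(s,ya)
N=20;u=np.linspace(0,1,N+1)[1:];u=(3*u**2-2*u**3)*s[-1]
ps=[(np.r_[fx(v),fy(v),.264],float(fa(v))) for v in u]
rows(ps)
"
```

```text
[0.         0.15589907 0.28676159 0.37879854]
t 13.27 [0.4688 0.1095 0.2626] yaw 1.281 F [-0.52  0.79 -3.37]
[[-0.25, -0.05, -0.14], [-1.02, -0.32, -0.14], [-2.25, -0.73, -0.14], [-3.88, -1.23, -0.14], [-5.85, -1.76, -0.14], [-8.1, -2.24, -0.13], [-10.56, -2.59, -0.13], [-13.16, -2.72, -0.13], [-15.84, -2.56, -0.13], [-18.65, -2.23, -0.13], [-21.55, -1.8, -0.12], [-24.35, -1.29, -0.12], [-26.91, -0.7, -0.12], [-29.08, 0.01, -0.12], [-30.76, 1.29, -0.12], [-32.04, 2.86, -0.12], [-32.99, 4.37, -0.13], [-33.67, 5.59, -0.13], [-34.08, 6.37, -0.13], [-34.22, 6.65, -0.13]]
[[0, 0, -0.3], [0, 0, -1.3], [0, 0, -2.9], [0, 0, -5.1], [0, 0, -7.7], [0, 0, -10.7], [0, 0, -14.2], [0, 0, -17.9], [0, 0, -21.9], [0, 0, -26.4], [0, 0, -31.2], [0, 0, -35.7], [0, 0, -39.5], [0, 0, -42.2], [0, 0, -44.4], [0, 0, -46.0], [0, 0, -47.2], [0, 0, -48.0], [0, 0, -48.4], [0, 0, -48.6]]
```

Emit:
{"op": "play_rows", "data": {"twist": [[0, 0, -1.3], [0, 0, -2.9], [0, 0, -5], [0, 0, -7.7], [0, 0, -10.7], [0, 0, -14.2], [0, 0, -17.9], [0, 0, -17.9]], "translation": [[-1, -0.3, 0], [-2.3, -0.7, 0], [-3.9, -1.2, 0], [-5.9, -1.8, 0], [-8.1, -2.2, 0], [-10.5, -2.6, 0], [-12.5, -2.7, 0], [-13.2, -2.7, 0]], "claw": [0.3, 0.3, 0.3, 0.3, 0.3, 0.3, 0.3, 0.3]}}

```text
time: 13.93
eef_pos: [0.4046, -0.0108, 0.2625]
tcp_rot: [0.699, 0.715, -0.001, -0.0]
ft_force: [0.6, 0.5, -2.3]
opening: 0.0117
```

Emit:
{"op": "play_rows", "data": {"twist": [[0, 0, 0]], "translation": [[0, 0, 0]], "claw": [0.3]}}

```text
time: 14.02
eef_pos: [0.4052, -0.0101, 0.2628]
tcp_rot: [0.7, 0.714, -0.0, -0.0]
ft_force: [0.5, 0.0, -3.9]
opening: 0.0116
```

```bash
python3 -c "
from h import *
Z=.264
rows([(np.array([.405,-.06,Z]),1.7),(np.array([.395,-.10,Z]),1.85),(np.array([.385,-.16,Z]),2.0),(np.array([.40,-.21,Z]),2.1),(np.array([.4348,-.2374,Z]),2.129)])
"
```

```text
t 14.02 [ 0.4052 -0.0101  0.2628] yaw 1.59 F [ 0.48  0.02 -3.87]
[[-4.99, -0.12, -0.13], [-8.97, -1.19, -0.13], [-14.95, -2.31, -0.12], [-19.98, -0.9, -0.13], [-22.78, 2.53, -0.13]]
[[0, 0, -6.3], [0, 0, -14.9], [0, 0, -23.5], [0, 0, -29.2], [0, 0, -30.9]]
```

Emit:
{"op": "play_rows", "data": {"twist": [[0, 0, -2], [0, 0, -6], [0, 0, -11], [0, 0, -16], [0, 0, -20], [0, 0, -23.5], [0, 0, -26], [0, 0, -29]], "translation": [[-1.5, -0.1, 0], [-4, -0.3, 0], [-7, -0.7, 0], [-10, -1.3, 0], [-13, -2, 0], [-15.5, -2.2, 0], [-18, -1.5, 0], [-20, -0.9, 0]], "claw": [0.3, 0.3, 0.3, 0.3, 0.3, 0.3, 0.3, 0.3]}}

```text
time: 14.68
eef_pos: [0.4019, -0.2103, 0.2631]
tcp_rot: [0.498, 0.867, 0.0, -0.0]
ft_force: [0.3, 0.7, -2.3]
opening: 0.012
```

Emit:
{"op": "play_rows", "data": {"twist": [[0, 0, -0.5], [0, 0, -1], [0, 0, -1.7], [0, 0, -1.7], [0, 0, -1.7]], "translation": [[0, 0, 0], [0, 0, 0], [0, 0, 0], [0, 0, 0], [0, 0, 0]], "claw": [0.3, 0.3, 0.3, 0.3, 0.3]}}

```text
time: 15.1
eef_pos: [0.4016, -0.2084, 0.2636]
tcp_rot: [0.484, 0.875, 0.0, -0.0]
ft_force: [0.6, 0.8, -2.2]
opening: 0.0119
```

```bash
python3 -c "
from h import *
hookyaw()
Z=.264
rows([(np.array([.4348,-.2374,Z]),2.129)])
cv2.imwrite('pics/w10.png',get_image('wrist')[:,:,::-1])
im=get_image('side')[:,:,::-1]
crop(im,240,140,400,260,5,'pics/d10.png')
im=get_image('scene')[:,:,::-1]
crop(im,260,90,420,210,5,'pics/s10.png')
"
```

```text
ball [411.2 259.3] [ 0.4874 -0.2038  0.208 ] r 0.0875 hook yaw 0.551
t 15.15 [ 0.4015 -0.2085  0.2637] yaw 2.13 F [-0.93  0.86 -2.24]
[[-4.22, 1.29, -0.03]]
[[0, 0, 0.1]]
```

View pics/w10.png

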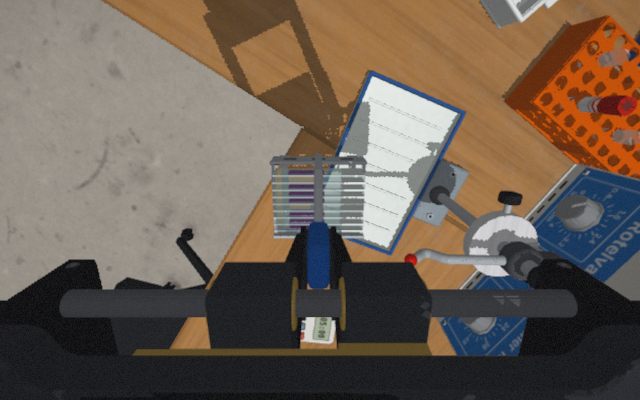

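View pics/d10.png

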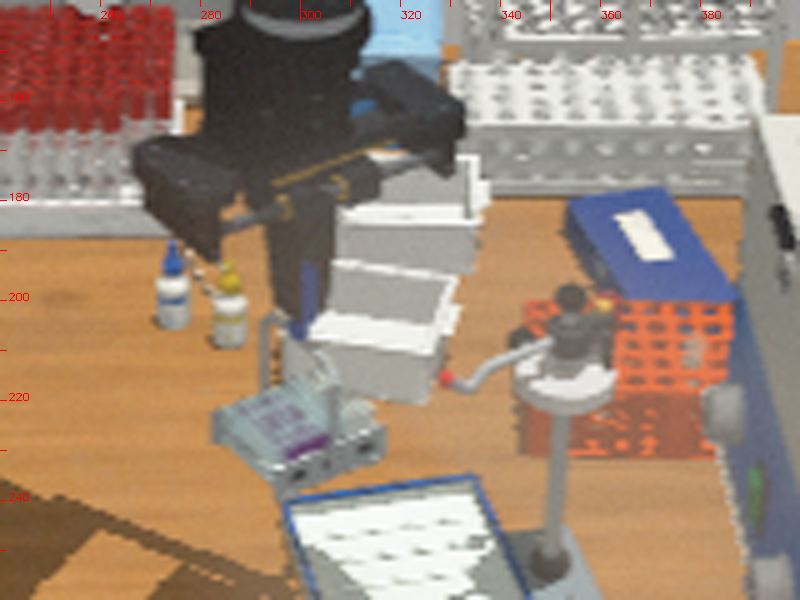

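View pics/s10.png

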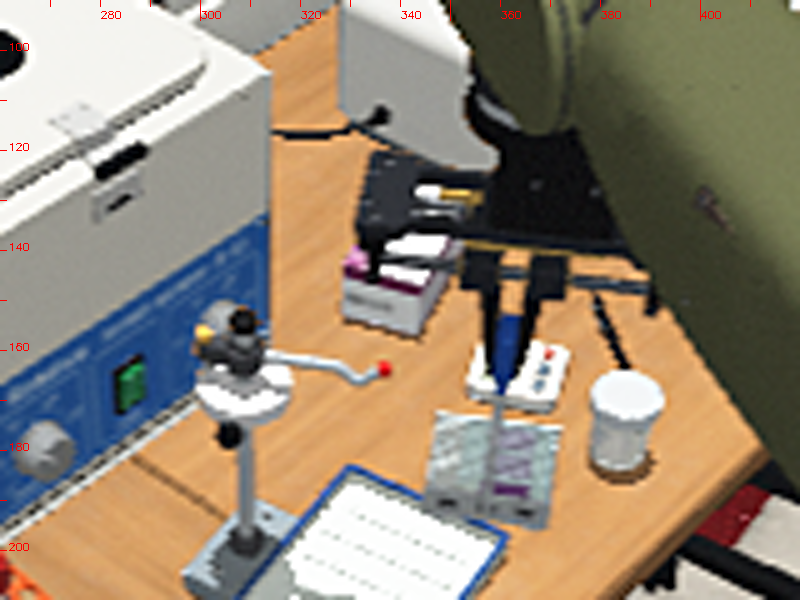

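```bash
python3 -c "
from h import *
def red(n,box):
    im=get_image(n).astype(int);r,g,b=im[...,0],im[...,1],im[...,2]
    m=(r>150)&(g<90)&(b<90); x0,y0,x1,y1=box; k=np.zeros_like(m);k[y0:y1,x0:x1]=1;m&=k.astype(bool)
    ys,xs=np.nonzero(m);return (xs.mean(),ys.mean()),len(xs)
S,D=cam('scene'),cam('side')
a,na=red('scene',(325,155,345,175));b,nb=red('side',(320,208,335,223));print(a,na,b,nb)
x,e=tri([(S,a),(D,b)]);print(x,e,onz(S,a,.208),onz(D,b,.208))
for B in (x[:2],np.array([.4867,-.2052])):
  d=B-AX;print(np.hypot(*d),np.arctan2(-d[1],-d[0]))
"
```

```text
(np.float64(336.4), np.float64(163.2)) 5 (np.float64(nan), np.float64(nan)) 0
[nan nan nan] [np.float64(nan), np.float64(nan)] [ 0.49061317 -0.20648106  0.208     ] [nan nan nan]
nan nan
0.08887029875048245 0.5599113374914858<string>:6: RuntimeWarning: Mean of empty slice.
  ret = ret.dtype.type(ret / rcount)
```

```bash
python3 -c "
from h import *
print(onz(cam('side'),(329,215.6),.208))
Z=.2476
rows([(np.array([.4348,-.2378,Z]),2.13),(np.array([.4975,-.1985,Z]),2.13)])
"
```

```text
[ 0.48768322 -0.20305093  0.208     ]
t 15.4 [ 0.4014 -0.2091  0.2638] yaw 2.13 F [ 0.51  0.72 -2.35]
[[-4.2, 1.31, 1.62], [-4.19, 8.71, 1.62]]
[[0, 0, -0.0], [0, 0, -0.0]]
```

Emit:
{"op": "play_rows", "data": {"twist": [[0, 0, 0], [0, 0, 0], [0, 0, 0], [0, 0, 0], [0, 0, 0], [0, 0, 0]], "translation": [[-1, 0.3, 0.4], [-2.5, 0.8, 1], [-3.8, 1.2, 1.4], [-4.2, 1.3, 1.6], [-4.2, 1.3, 1.6], [-4.2, 1.3, 1.6]], "claw": [0.3, 0.3, 0.3, 0.3, 0.3, 0.3]}}

```text
time: 15.9
eef_pos: [0.4344, -0.2378, 0.2475]
tcp_rot: [0.485, 0.875, 0.0, -0.001]
ft_force: [-0.8, -0.1, -1.9]
opening: 0.012
```

```bash
python3 -c "
from h import *
hookyaw()
rows([(np.array([.4975,-.1985,.2476]),2.13)])
im=get_image('side')[:,:,::-1]
crop(im,260,160,400,265,5,'pics/d11.png')
im=get_image('wrist')[:,:,::-1]
cv2.imwrite('pics/w11.png',im)
"
```

```text
t 15.95 [ 0.4344 -0.2378  0.2478] yaw 2.129 F [ 0.72 -0.84 -2.11]
[[-0.01, 7.43, 0.02]]
[[0, 0, -0.0]]
```

View pics/d11.png

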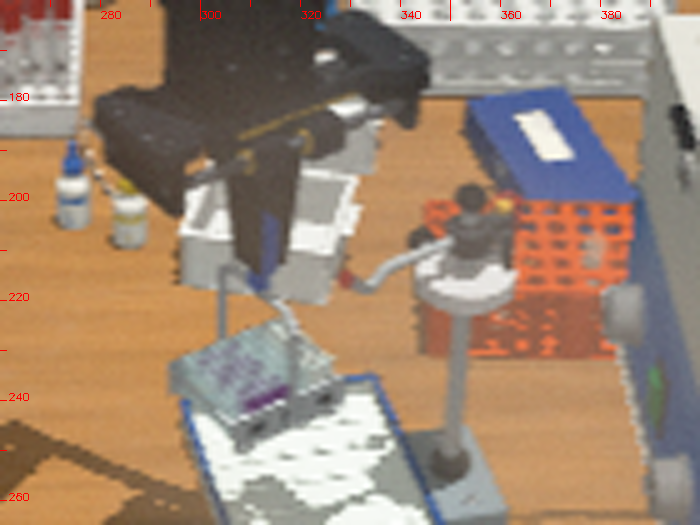

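View pics/w11.png

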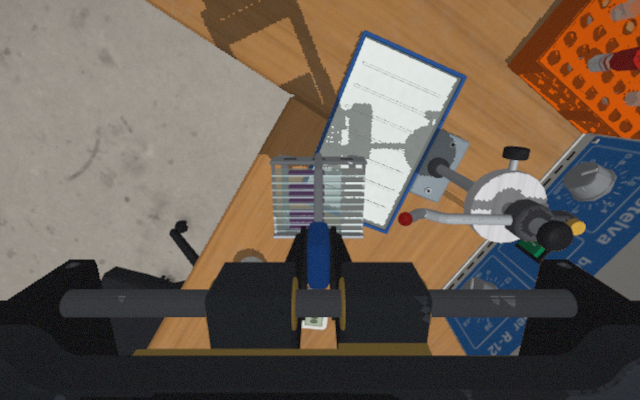

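Emit:
{"op": "play_rows", "data": {"twist": [[0, 0, 0], [0, 0, 0], [0, 0, 0], [0, 0, 0], [0, 0, 0]], "translation": [[0, 0.7, 0], [0, 1.7, 0], [0, 2.7, 0], [0, 3.2, 0], [0, 3.2, 0]], "claw": [0.3, 0.3, 0.3, 0.3, 0.3]}}

```text
time: 16.47
eef_pos: [0.4629, -0.2202, 0.2477]
tcp_rot: [0.484, 0.875, 0.0, 0.0]
ft_force: [-0.3, -0.7, -3.0]
opening: 0.0116
```

```bash
python3 -c "
from h import *
rows([(np.array([.4975,-.1985,.2476]),2.13)])
im=get_image('side')[:,:,::-1].copy();S=get_image('scene')[:,:,::-1].copy()
s=read_state();q=R.from_quat(s['tcp_rot']);P=s['eef_pos']
bar=np.array([P+q.apply([x,0,.0196]) for x in (-.036,0,.036)])
print(bar)
print('side',proj(cam('side'),bar).round(1),'scene',proj(cam('scene'),bar).round(1))
crop(im,280,180,380,255,7,'pics/d12.png')
crop(S,290,110,390,200,7,'pics/s12.png')
"
```

```text
t 16.47 [ 0.4629 -0.2202  0.2477] yaw 2.131 F [-0.26 -0.69 -2.97]
[[-0.0, 4.08, 0.01]]
[[0, 0, 0.1]]
[[ 0.48117079 -0.25126987  0.22792389]
 [ 0.46206135 -0.22076038  0.22793651]
 [ 0.44295191 -0.19025089  0.22794912]]
side [[328.5 219.8]
 [321.  213.7]
 [313.7 207.8]] scene [[347.9 152.9]
 [346.6 160.4]
 [345.1 168.2]]
```

View pics/d12.png

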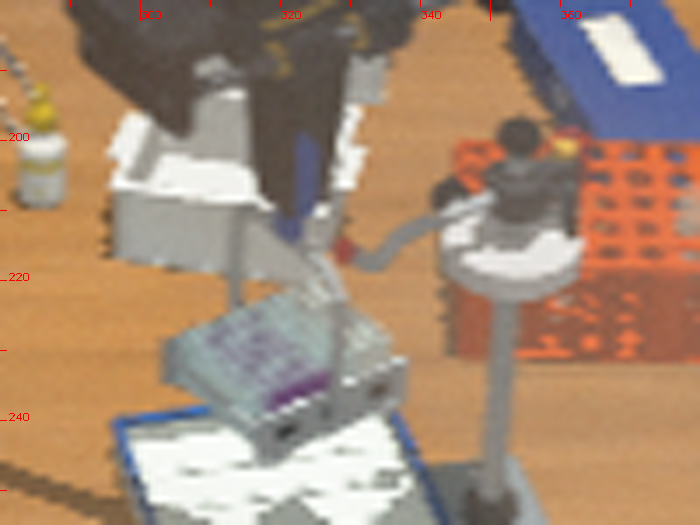

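View pics/s12.png

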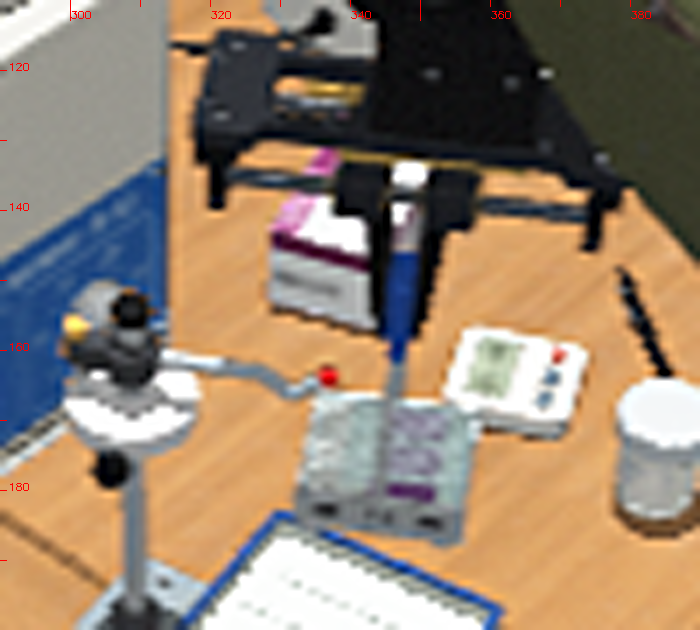

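Emit:
{"op": "play_rows", "data": {"twist": [[0, 0, 0], [0, 0, 0], [0, 0, 0], [0, 0, 0], [0, 0, 0], [0, 0, 0], [0, 0, 0], [0, 0, 0]], "translation": [[0, 0.4, 0], [0, 1, 0], [0, 1.7, 0], [0, 2.4, 0], [0, 3.1, 0], [0, 3.7, 0], [0, 4.1, 0], [0, 4.1, 0]], "claw": [0.3, 0.3, 0.3, 0.3, 0.3, 0.3, 0.3, 0.3]}}

```text
time: 17.23
eef_pos: [0.4973, -0.1988, 0.2476]
tcp_rot: [0.484, 0.875, 0.0, -0.0]
ft_force: [0.1, 0.5, -1.7]
opening: 0.0116
```

```bash
python3 -c "
from h import *
rows([(np.array([.4975,-.1985,.2476]),2.13)])
im=get_image('side')[:,:,::-1].copy();S=get_image('scene')[:,:,::-1].copy()
s=read_state();q=R.from_quat(s['tcp_rot']);P=s['eef_pos']
bar=np.array([P+q.apply([x,0,.0196]) for x in (-.036,0,.036)])
print('side',proj(cam('side'),bar).round(1),'scene',proj(cam('scene'),bar).round(1))
crop(im,280,180,380,255,7,'pics/d13.png')
crop(S,280,110,380,200,7,'pics/s13.png')
"
```

```text
t 17.23 [ 0.4973 -0.1988  0.2476] yaw 2.13 F [ 0.1   0.48 -1.66]
[[0.02, 0.04, -0.0]]
[[0, 0, 0.0]]
side [[339.8 215.2]
 [332.2 209.2]
 [324.8 203.5]] scene [[335.3 151.4]
 [333.7 158.8]
 [332.  166.5]]
```

View pics/d13.png

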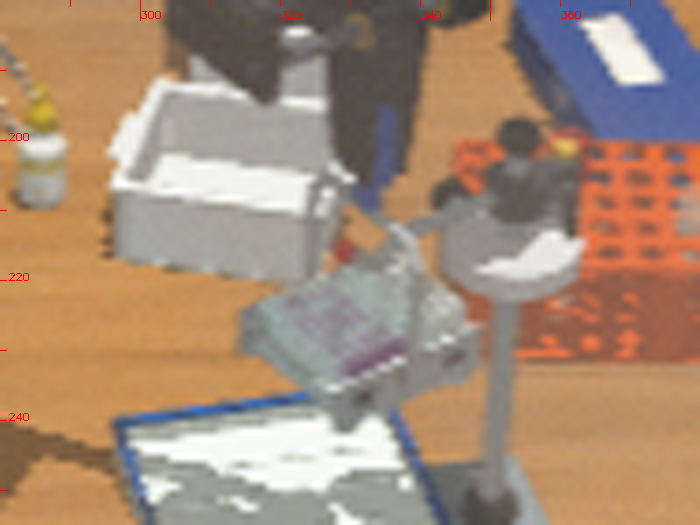

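View pics/s13.png

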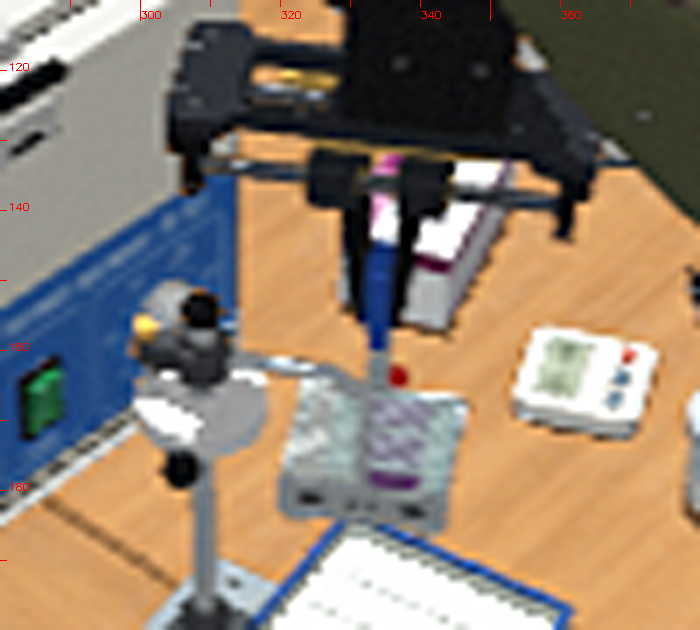

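```bash
python3 -c "
from h import *
h=.56;d=-np.array([np.cos(h),np.sin(h)])
for n,ball in(('scene',(336.4,163.2)),('side',(328.8,215.7))):
  C=cam(n);B=onz(C,ball,.208)[:2]
  print(n,B,'saddle implied',B-.016*d)
"
```

```text
scene [ 0.49061317 -0.20648106] saddle implied [ 0.50416925 -0.19798208]
side [ 0.48705081 -0.20353267] saddle implied [ 0.50060689 -0.19503369]
```

Emit:
{"op": "play_rows", "data": {"twist": [[0, 0, 0], [0, 0, 0], [0, 0, 0], [0, 0, 0], [0, 0, 0], [0, 0, 0], [0, 0, 0], [0, 0, 0]], "translation": [[0, 0.1, 0.2], [0, 0.2, 0.5], [0, 0.25, 0.8], [0, 0.25, 1.1], [0, 0.25, 1.4], [0, 0.25, 1.7], [0, 0.25, 1.9], [0, 0.25, 1.9]], "claw": [0.3, 0.3, 0.3, 0.3, 0.3, 0.3, 0.3, 0.3]}}

```text
time: 18.0
eef_pos: [0.4988, -0.1979, 0.2283]
tcp_rot: [0.485, 0.875, 0.0, -0.0]
ft_force: [0.5, 0.8, -2.6]
opening: 0.0117
```

Emit:
{"op": "play_rows", "data": {"twist": [[0, 0, 0], [0, 0, 0]], "translation": [[0, 0, 0], [0, 0, 0]], "claw": [0.3, 0.3]}}

```text
time: 18.17
eef_pos: [0.4987, -0.1981, 0.2288]
tcp_rot: [0.485, 0.875, -0.0, 0.0]
ft_force: [0.4, 0.4, -1.6]
opening: 0.0124
```

```bash
python3 -c "
from h import *
rows([(np.array([.4995,-.1975,.2226]),2.13)])
im=get_image('side')[:,:,::-1].copy();S=get_image('scene')[:,:,::-1].copy()
crop(im,280,180,380,255,7,'pics/d14.png')
crop(S,280,110,380,200,7,'pics/s14.png')
cv2.imwrite('pics/w14.png',get_image('wrist')[:,:,::-1])
"
```

```text
t 18.17 [ 0.4987 -0.1981  0.2288] yaw 2.129 F [ 0.38  0.39 -1.58]
[[0.01, 0.1, 0.62]]
[[0, 0, -0.0]]
```

View pics/d14.png

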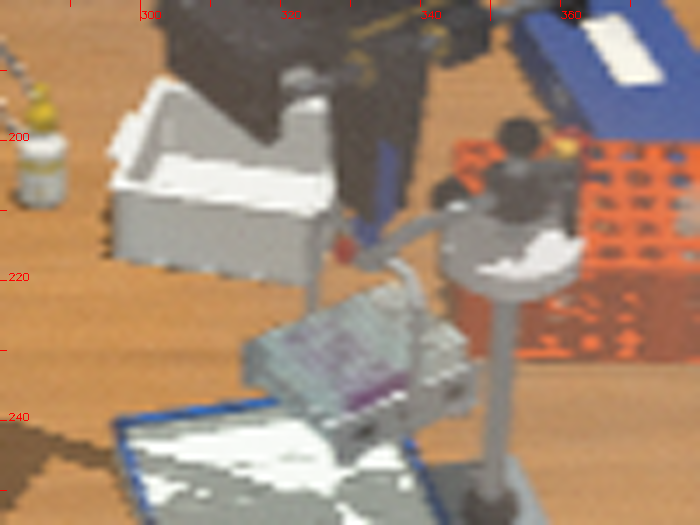

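View pics/s14.png

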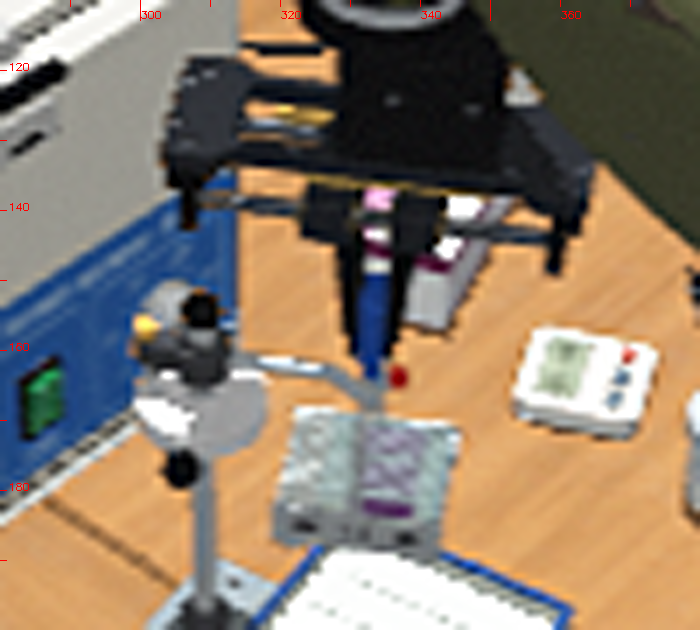

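View pics/w14.png

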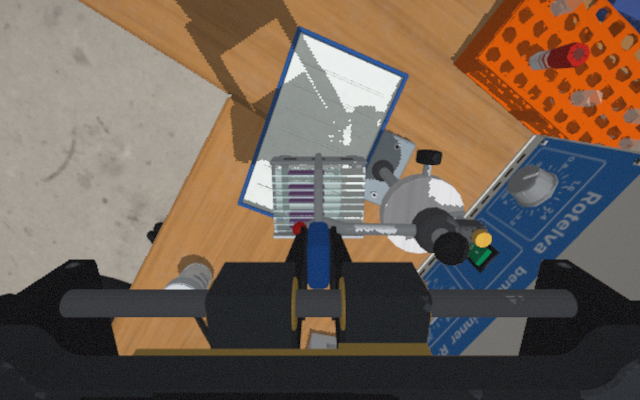

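Emit:
{"op": "play_rows", "data": {"twist": [[0, 0, 0], [0, 0, 0], [0, 0, 0], [0, 0, 0]], "translation": [[0, 0.1, 0.13], [0, 0.1, 0.26], [0, 0.1, 0.4], [0, 0.1, 0.4]], "claw": [0.3, 0.3, 0.3, 0.3]}}

```text
time: 18.65
eef_pos: [0.5005, -0.1975, 0.2257]
tcp_rot: [0.485, 0.875, 0.001, 0.001]
ft_force: [1.7, 0.6, 0.9]
opening: 0.0118
```

Emit:
{"op": "play_rows", "data": {"twist": [[0, 0, 0], [0, 0, 0], [0, 0, 0]], "translation": [[0, 0, 0.1], [0, 0, 0.1], [0, 0, 0.1]], "claw": [0.3, 0.3, 0.3]}}

```text
time: 18.9
eef_pos: [0.5006, -0.1976, 0.2252]
tcp_rot: [0.485, 0.875, 0.001, 0.002]
ft_force: [3.4, 1.2, 4.8]
opening: 0.0119
```

Emit:
{"op": "play_rows", "data": {"twist": [[0, 0, 0], [0, 0, 0], [0, 0, 0]], "translation": [[0, 0, 0.1], [0, 0, 0.1], [0, 0, 0.1]], "claw": [0.3, 0.3, 0.3]}}

```text
time: 19.15
eef_pos: [0.501, -0.1977, 0.2246]
tcp_rot: [0.485, 0.875, 0.001, 0.002]
ft_force: [4.0, 2.3, 7.5]
opening: 0.0116
```

Emit:
{"op": "play_rows", "data": {"twist": [[0, 0, 0], [0, 0, 0], [0, 0, 0], [0, 0, 0], [0, 0, 0], [0, 0, 0]], "translation": [[0, 0, -0.2], [0, 0, -0.4], [0, 0.1, -0.5], [0, 0.2, -0.5], [0, 0.3, -0.5], [0, 0.3, -0.5]], "claw": [0.3, 0.3, 0.3, 0.3, 0.3, 0.3]}}

```text
time: 19.65
eef_pos: [0.5013, -0.1958, 0.2264]
tcp_rot: [0.485, 0.875, -0.0, -0.001]
ft_force: [0.5, -1.3, -1.7]
opening: 0.012
```

```bash
python3 -c "
from h import *
rows([(np.array([.504,-.1955,.2226]),2.13)])
"
```

```text
t 19.65 [ 0.5013 -0.1958  0.2264] yaw 2.129 F [ 0.47 -1.26 -1.74]
[[-0.12, 0.25, 0.37]]
[[0, 0, -0.0]]
```

Emit:
{"op": "play_rows", "data": {"twist": [[0, 0, 0], [0, 0, 0]], "translation": [[-0.05, 0.1, 0.15], [-0.05, 0.1, 0.15]], "claw": [0.3, 0.3]}}

```text
time: 19.82
eef_pos: [0.5028, -0.1957, 0.2252]
tcp_rot: [0.485, 0.875, -0.0, -0.001]
ft_force: [-0.2, 0.5, -2.5]
opening: 0.0116
```

Emit:
{"op": "play_rows", "data": {"twist": [[0, 0, 0], [0, 0, 0]], "translation": [[0, 0, 0.1], [0, 0, 0.1]], "claw": [0.3, 0.3]}}

```text
time: 19.98
eef_pos: [0.503, -0.1958, 0.2248]
tcp_rot: [0.485, 0.875, -0.0, -0.0]
ft_force: [-0.2, 0.3, -2.1]
opening: 0.0119
```

```bash
python3 -c "
from h import *
rows([(np.array([.504,-.1955,.2226]),2.13)])
"
```

```text
t 19.98 [ 0.503  -0.1958  0.2248] yaw 2.129 F [-0.17  0.29 -2.06]
[[-0.03, 0.1, 0.22]]
[[0, 0, -0.0]]
```

Emit:
{"op": "play_rows", "data": {"twist": [[0, 0, 0], [0, 0, 0]], "translation": [[0, 0, 0.1], [0, 0, 0.1]], "claw": [0.3, 0.3]}}

```text
time: 20.15
eef_pos: [0.5032, -0.196, 0.2244]
tcp_rot: [0.485, 0.875, -0.0, 0.0]
ft_force: [0.2, -0.6, -1.1]
opening: 0.0117
```

Emit:
{"op": "play_rows", "data": {"twist": [[0, 0, 0], [0, 0, 0]], "translation": [[0, 0, 0.08], [0, 0, 0.08]], "claw": [0.3, 0.3]}}

```text
time: 20.32
eef_pos: [0.5034, -0.1961, 0.2241]
tcp_rot: [0.485, 0.875, -0.0, 0.0]
ft_force: [-1.6, -0.2, 1.7]
opening: 0.0119
```

Emit:
{"op": "play_rows", "data": {"twist": [[0, 0, 0], [0, 0, 0]], "translation": [[0, 0, 0.05], [0, 0, 0.05]], "claw": [0.3, 0.3]}}

```text
time: 20.48
eef_pos: [0.5034, -0.1962, 0.2239]
tcp_rot: [0.485, 0.875, -0.0, 0.001]
ft_force: [-2.0, -0.7, 3.8]
opening: 0.0118
```

Emit:
{"op": "play_rows", "data": {"twist": [[0, 0, 0], [0, 0, 0], [0, 0, 0]], "translation": [[0, -0.07, -0.08], [0, -0.07, -0.08], [0, -0.07, -0.08]], "claw": [0.3, 0.3, 0.3]}}

```text
time: 20.73
eef_pos: [0.5028, -0.1962, 0.2238]
tcp_rot: [0.485, 0.875, 0.0, 0.0]
ft_force: [0.5, 0.6, 1.3]
opening: 0.0119
```

```bash
python3 -c "
from h import *
rows([(np.array([.504,-.1955,.2226]),2.13)])
im=get_image('side')[:,:,::-1].copy();S=get_image('scene')[:,:,::-1].copy()
crop(im,280,180,380,255,7,'pics/d15.png')
crop(S,280,110,380,200,7,'pics/s15.png')
rows([(np.array([.504,-.1955,.2226]),2.13)])
"
```

```text
t 20.73 [ 0.5028 -0.1962  0.2238] yaw 2.129 F [0.51 0.6  1.34]
[[-0.01, 0.14, 0.12]]
[[0, 0, -0.0]]
t 20.83 [ 0.5028 -0.1962  0.2237] yaw 2.129 F [0.33 0.12 1.4 ]
[[-0.01, 0.14, 0.11]]
[[0, 0, -0.0]]
```

View pics/d15.png

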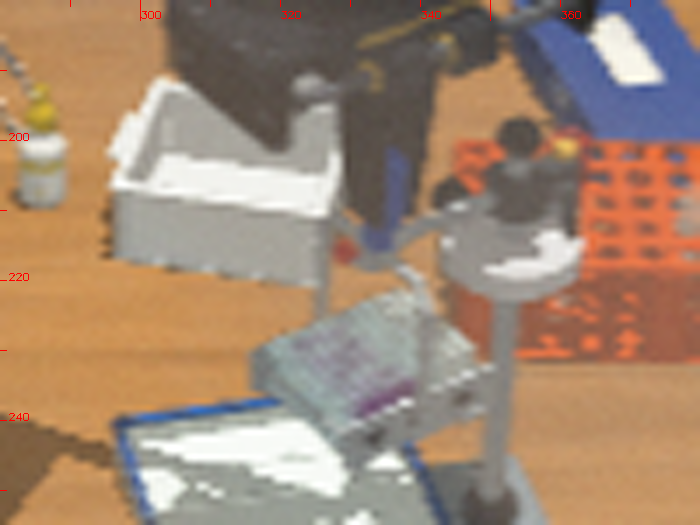

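View pics/s15.png

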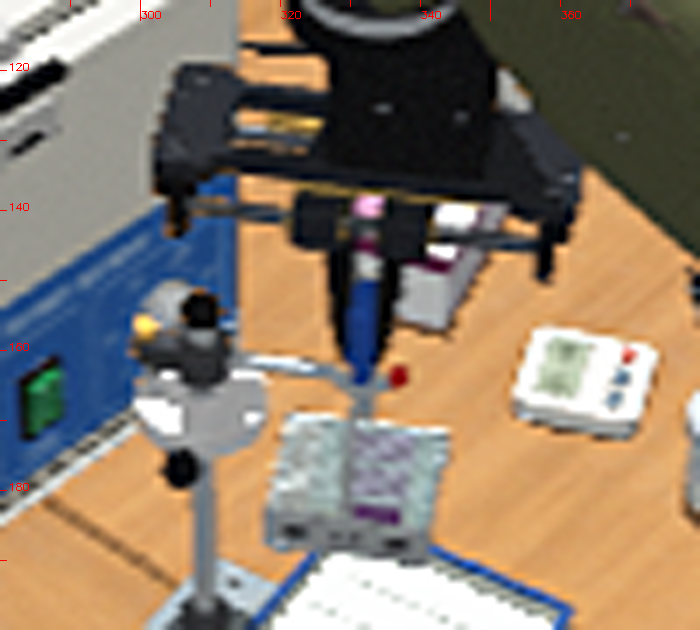

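Emit:
{"op": "play_rows", "data": {"twist": [[0, 0, 0], [0, 0, 0], [0, 0, 0], [0, 0, 0], [0, 0, 0], [0, 0, 0], [0, 0, 0], [0, 0, 0]], "translation": [[0, 0, -0.03], [0, 0, -0.03], [0, 0, -0.03], [0, 0, -0.03], [0, 0, -0.03], [0, 0, -0.03], [0, 0, -0.03], [0, 0, -0.03]], "claw": [1.1, 1.2, 1.25, 1.3, 1.4, 1.5, 1.6, 1.8]}}

```text
time: 21.5
eef_pos: [0.5026, -0.1961, 0.2239]
tcp_rot: [0.485, 0.875, 0.0, -0.0]
ft_force: [0.4, -0.1, 0.4]
opening: 0.0175
```

```bash
python3 -c "
from h import *
rows([(np.array([.504,-.1955,.2226]),2.13)])
im=get_image('side')[:,:,::-1].copy()
crop(im,280,180,380,255,7,'pics/d16.png')
cv2.imwrite('pics/w16.png',get_image('wrist')[:,:,::-1])
"
```

```text
t 21.5 [ 0.5026 -0.1961  0.2239] yaw 2.129 F [ 0.4  -0.14  0.41]
[[-0.02, 0.15, 0.13]]
[[0, 0, -0.0]]
```

View pics/d16.png

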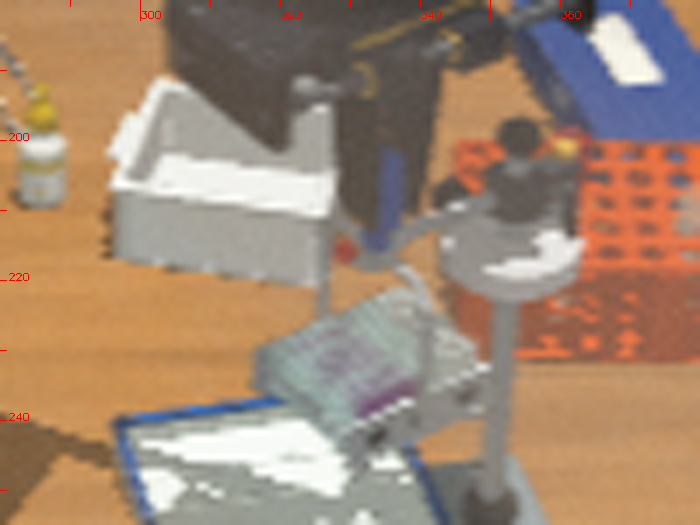

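View pics/w16.png

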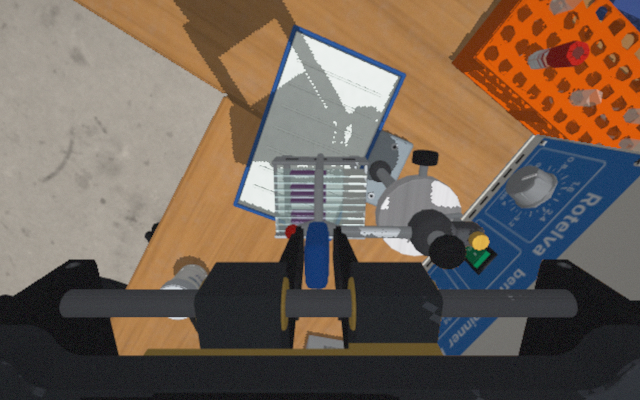

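Emit:
{"op": "play_rows", "data": {"twist": [[0, 0, 0], [0, 0, 0], [0, 0, 0], [0, 0, 0], [0, 0, 0], [0, 0, 0], [0, 0, 0], [0, 0, 0]], "translation": [[0, 0, 0], [0, 0, 0], [0, 0, 0], [0, 0, 0], [0, 0, 0], [0, 0, -0.4], [0, 0, -1], [0, 0, -1.8]], "claw": [2, 2.4, 2.8, 3.2, 3.5, 3.5, 3.5, 3.5]}}

```text
time: 22.27
eef_pos: [0.5024, -0.1961, 0.2422]
tcp_rot: [0.485, 0.875, -0.0, -0.0]
ft_force: [-0.2, -0.3, -0.7]
opening: 0.035
```

Emit:
{"op": "play_rows", "data": {"twist": [[0, 0, 0], [0, 0, 0], [0, 0, 0], [0, 0, 0], [0, 0, 0], [0, 0, 0], [0, 0, 0], [0, 0, 0]], "translation": [[0, 0, -1], [0, 0, -2.5], [0, 0, -4.5], [0, 0, -6.5], [0, 0, -8.5], [0, 0, -10], [0, 0, -10], [0, 0, -10]], "claw": [3.5, 3.5, 3.5, 3.5, 3.5, 3.5, 3.5, 3.5]}}

```text
time: 22.93
eef_pos: [0.503, -0.1964, 0.3433]
tcp_rot: [0.485, 0.875, 0.0, 0.001]
ft_force: [-0.2, -0.7, -0.2]
opening: 0.035
```

```bash
python3 -c "
from h import *
rows([(np.array([.504,-.1955,.2226]),2.13)])
im=get_image('side')[:,:,::-1].copy()
crop(im,280,160,400,250,6,'pics/d17.png')
im=get_image('scene')[:,:,::-1].copy()
crop(im,280,110,380,200,7,'pics/s17.png')
cv2.imwrite('pics/w17.png',get_image('wrist')[:,:,::-1])
"
```

```text
t 22.93 [ 0.503  -0.1964  0.3433] yaw 2.129 F [-0.16 -0.71 -0.24]
[[0.05, 0.11, 12.07]]
[[0, 0, -0.0]]
```

View pics/d17.png

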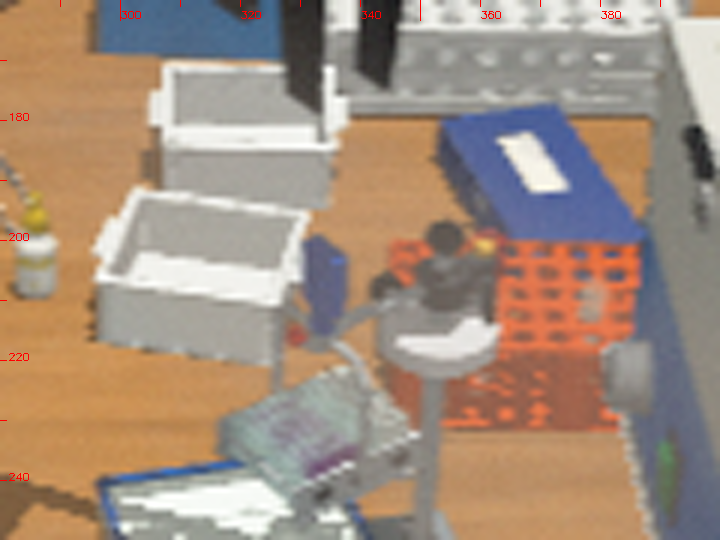

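View pics/s17.png

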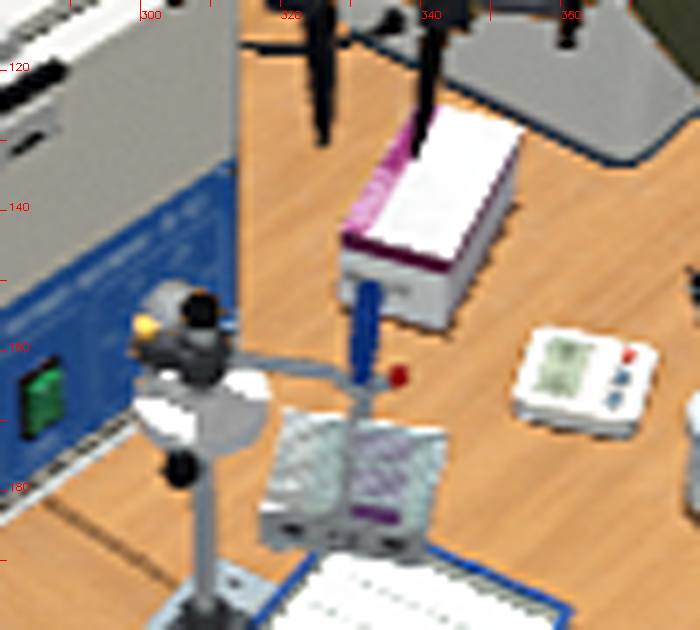

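View pics/w17.png

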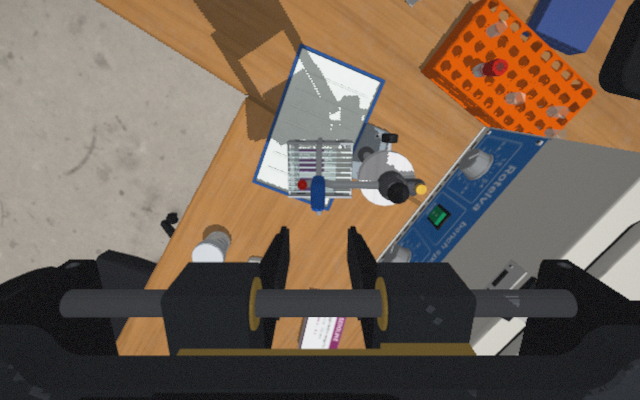

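Emit:
{"op": "play_rows", "data": {"twist": [[0, 0, 0], [0, 0, 0], [0, 0, 0], [0, 0, 0], [0, 0, 0], [0, 0, 0], [0, 0, 0], [0, 0, 0]], "translation": [[0, 0, -1], [0, 0, -2], [0, 0, -3], [0, 0, -3], [0, 0, -3], [0, 0, -3], [0, 0, -3], [0, 0, -3]], "claw": [3.5, 3.5, 3.5, 3.5, 3.5, 3.5, 3.5, 3.5]}}

```text
time: 23.75
eef_pos: [0.5025, -0.1961, 0.3713]
tcp_rot: [0.485, 0.875, -0.0, -0.001]
ft_force: [-0.2, -0.4, -1.0]
opening: 0.0348
```

Emit:
{"op": "play_rows", "data": {"twist": [[0, 0, 0], [0, 0, 0], [0, 0, 0], [0, 0, 0], [0, 0, 0], [0, 0, 0], [0, 0, 0], [0, 0, 0]], "translation": [[0, 0, 0], [0, 0, 0], [0, 0, 0], [0, 0, 0], [0, 0, 0], [0, 0, 0], [0, 0, 0], [0, 0, 0]], "claw": [3.5, 3.5, 3.5, 3.5, 3.5, 3.5, 3.5, 3.5]}}

```text
time: 24.42
eef_pos: [0.5026, -0.1962, 0.372]
tcp_rot: [0.485, 0.875, -0.0, 0.0]
ft_force: [-0.2, 0.5, 0.8]
opening: 0.0351
```

```bash
python3 -c "
from h import *
cv2.imwrite('pics/side18.png',get_image('side')[:,:,::-1])
cv2.imwrite('pics/scene18.png',get_image('scene')[:,:,::-1])
"
```

Emit:
{"op": "play_rows", "data": {"twist": [[0, 0, 0], [0, 0, 0], [0, 0, 0], [0, 0, 0], [0, 0, 0], [0, 0, 0], [0, 0, 0], [0, 0, 0]], "translation": [[0, 0, 0], [0, 0, 0], [0, 0, 0], [0, 0, 0], [0, 0, 0], [0, 0, 0], [0, 0, 0], [0, 0, 0]], "claw": [3.5, 3.5, 3.5, 3.5, 3.5, 3.5, 3.5, 3.5]}}

```text
time: 25.18
eef_pos: [0.5026, -0.1962, 0.372]
tcp_rot: [0.485, 0.875, 0.0, -0.0]
ft_force: [-0.2, 0.5, -0.4]
opening: 0.035
```

```bash
python3 -c "
from h import *
d=get_image('side')[:,:,::-1].copy();s=get_image('scene')[:,:,::-1].copy()
d0=cv2.imread('pics/side18.png');s0=cv2.imread('pics/scene18.png')
for n,a,b,(x0,y0,x1,y1) in (('side',d,d0,(310,195,372,250)),('scene',s,s0,(295,145,350,195))):
  e=cv2.absdiff(a,b)[y0:y1,x0:x1].max(2);print(n,'changed px',(e>40).sum(),e.max())
si=cv2.imread('pics/side0.png');sc=cv2.imread('pics/scene0.png')
for n,a,b,(x0,y0,x1,y1) in (('timer',s,sc,(350,150,378,175)),('dropper',s,sc,(285,275,300,312)),('cup',d,si,(300,298,330,332)),('timer side',d,si,(335,308,372,338)),('dish',d,si,(300,165,335,180))):
  e=cv2.absdiff(a,b)[y0:y1,x0:x1].max(2);print(n,'changed px',(e>60).sum(),'of',e.size)
crop(d,290,180,390,255,7,'pics/d19.png'); cv2.imwrite('pics/s19.png',s)
print(read_state()['time'])
"
```

```text
side changed px 0 9
scene changed px 0 9
timer changed px 0 of 700
dropper changed px 0 of 555
cup changed px 0 of 1020
timer side changed px 0 of 1110
dish changed px 26 of 525
25.2833
```

View pics/d19.png

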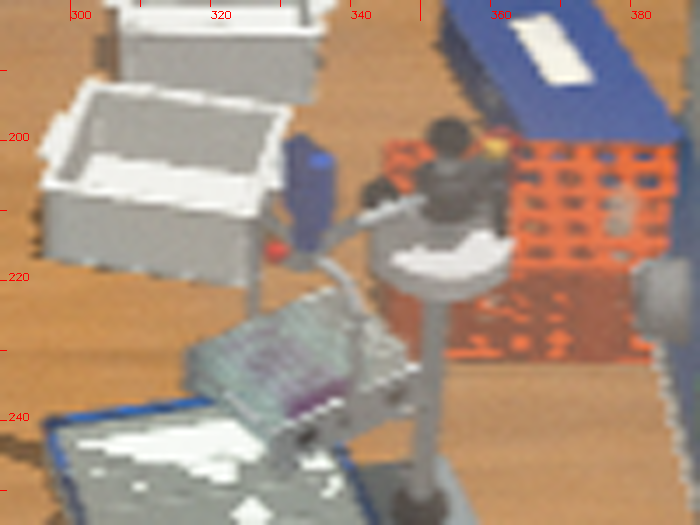

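View pics/s19.png

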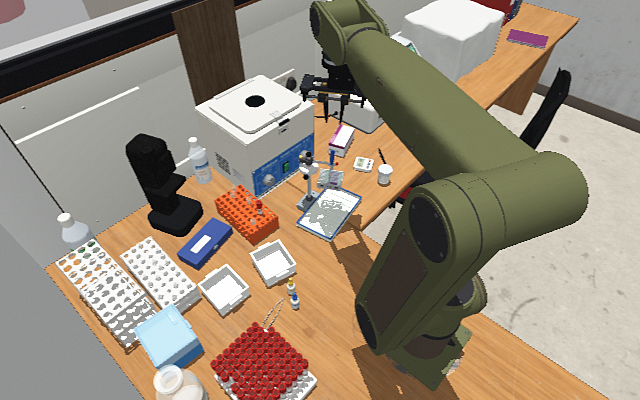

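```bash
python3 -c "
from station import order
print(order.close_job())"
```

```text
the job is handed in; nothing more can be done
None
```

The rack is hanging by its bail in the dip of the hook, over the drip tray, and the job is handed in. It took about 25 s of robot time.

- **Hook:** I swung it over its catch and felt the stop at about 11–12 N sideways, about 13 N in all. After I backed off it stayed by itself at about 0.56 rad, which is +0.37 rad relative to the stand.
- **Rack:** I lifted it upright by the blue tab and brought the bail over the red ball from outside.
- **First lowering:** The bar came down a few mm too far out, on the slope of the hook's tip. It pressed on the tip with roughly 10 N before I lifted it and moved inward.
- **Second lowering:** The bar went into the dip. It pressed about 4 N past the rack's own weight before I eased off. I opened the fingers with the force on the tool near zero.

**Last checks:** Two pictures of the rack and hook taken about 0.8 s apart were the same, so it hangs still. The timer, dropper bottle and cup have not moved from their first pictures, and the gripper is clear above.

**Disagreements:** The cameras differed by about 4 mm on where the ball and dip were, so I settled the final position by touch. The small picture change around the empty dish (26 pixels) I put down to the blue tab no longer standing in front of it.

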